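Set up the column-boring jig: clamp the blank, click the tool turret round

TASK

Set up the jig on the bench: lift the white plaster column blank off its wooden rest and lay it gently in the two V-supports, about central along them, then swing the clamp strap by its red knob over and down until it lies on the blank. Then turn the six-tool turret by the bar handle on top, click by click, until the orange tool is clicked in facing the end of the blank. Leave the cone, the can and the mallet where they stand.

Things in the scene. Friction and masses are not known exactly. Their poses are not given: they have to be found in the camera images.
- jig: Fixed jig on a plywood board 180 x 430 x 20 mm. Origin: on the table under mid-board; y along the board, z up. Two 90-degree V-supports, 30 mm wide, at local y = -170 and -60 mm, mouth 62 mm wide, lips 59 mm above the table; between them an 80 mm gap, open down to the board, where fingers fit while holding the blank's middle. Turret axis at local (0, 115) mm.
- cradle (a point): Where the blank's centre comes to lie: local (0, -115, 62) mm in the jig's frame, midway between the two V-supports; the blank's length then lies along the jig's y. Moves with the jig.
- blank_center (a point): Centre of the loose white plaster column blank: plain cylinder, diameter 48 mm, 170 mm long, about 0.35 kg. Its x axis is the cylinder's axis. It starts lying on its rest with its centre 36 mm above the table.
- blank: The same blank as a body (its origin is at the underside as it starts and turns with it; use blank_center for position).
- rest: Fixed wooden rest, board 190 (along its x) x 70 x 12 mm, origin under its centre on the table; low stops 7 mm high at 65 to 85 mm from the middle keep the blank from rolling, the middle is free for fingers. The blank starts on it, along its x.
- strap (a joint): Clamp strap's hinge angle in rad: 0 = lying level across the seated blank, growing as it opens upward and over to the far (+x) side; starts open at 1.7 to 2.1. The hinge is stiff (0.16 N m friction): the strap stays where it is left.
- strap_hinge (a point): Centre of the strap's hinge, at local (55, -170, 92) mm in the jig's frame; hinge axis along the jig's y.
- strap_knob (a point): Centre of the red ball knob (diameter 26 mm) on the end of the steel strap (14 mm wide, 12 thick). In the strap's own frame, whose origin is the hinge, it is at (-110, 0, 18) mm; at joint 0 the strap's axes are the jig's, so the knob ends at local (-55, -170, 110) mm. It circles the hinge in the jig's x-z plane.
- turret_grip (a point): Middle of the turret's black bar handle, on its axis, 113 mm above the table. Bar 16 wide (point x), 70 long (point y), 92 to 130 mm high; head below, top at 79. Site axes turn with the turret; the orange tool points along its -y. Six click positions 60 degrees apart, free either way, 0.4 N m to pass; let go, it snaps to within 3 degrees of the nearest. Starts at a wrong one (rarely balanced midway).
- tool_tip (a point): Tip of the orange tool, one of six on the turret, 78 mm from the turret's axis, 62 mm above the table; the tools sweep heights 52 to 72 mm. An orange mark on the turret's top and on one end of the bar handle is on the same side. A brass sprung roller on the board's end, below the tools, makes the clicks.
- work_mark (a point): Fixed point in the jig, local (0, 37, 62) mm, where the orange tool's tip lies when it is clicked in facing the blank; an orange bar on the board is just beside it.
- cone_cast: Bystander: loose white plaster cone, 76 mm across, 120 mm tall, origin under its centre.
- paint_can: Bystander: loose blue paint can, 70 mm across, 100 mm tall, origin under its centre.
- mallet: Bystander: loose wooden mallet lying flat, about 250 mm long, along its x.
Mind the look-alikes: they are no part of the job. Of the things shaped like the blank, the white one is meant.

How it is judged:
By the outcome, as a careful person would: the job done as asked, in the order asked, and still so for the second after the job is handed in, with the robot touching nothing.
It also fails if it takes over 72 s, if anything falls off the work surface, if the arm or the gripper's body presses on something with over 40 N, if the wrist force passes 120 N, or if a joint passes its speed limit or range.

ROBOT

A 7-joint arm with a two-finger parallel gripper is mounted at the origin on the work surface. World frame = base frame: x ahead of the robot, y to its left, z up, the work surface at z = 0. Lengths are in m, angles in degrees, forces in N, time in s.
With the tool pointing down it reaches from about 0.425 to 1.025 m from the base axis. Payload 9.4 kg.
Tool frame: the origin (TCP) lies midway between the tips of the shut fingers; the grasp point (between the pads) lies 19 mm behind it (r.grasp_offset is the distance from the TCP to the grasp point, in m); x points along the fingers, z is the direction in which the jaws open and shut, and the axes are right-handed (so a half turn about x gives the same grasp; the last joint's range is limited). The gripper opens to 93 mm and grips with 3 to 60 N. Pads are 15 mm wide; open, the fingers measure 128 mm over their backs; the gripper's body (75 mm by 188 mm) begins 65 mm behind the grasp point.
Start: joints at [-74.582, 34.337, -0.143, 91.639, 0.103, 54.024, -4.572], TCP at [0.246, 0.682, 0.219] pointing down, gripper open.
Joint ranges: [-147.43, 147.43], [-19.82, 112.94], [-74.19, 73.91], [6.32, 146.72], [-59.91, 239.91], [6.04, 106.73], [-150.56, 150.56]. Speed limits (degrees/s): [127.2, 127.2, 172.46, 172.46, 180, 180, 180].

INTERFACE

Orientations are given as a 3x3 rotation matrix whose columns are the frame's x, y, z axes.
In Python, from cell import r gives the robot as it stands.
- The arm moves only by the tool step_arm, never from a script. Its argument "targets" is a list of rows, each an object of numbers: "x", "y", "z": the shift along the tool's x, y, z in mm; "roll": the turn about the tool's x in rad; "jaw": the gripper command: -1 is fully open, 1 is shut, values between are in proportion. A call has exactly 8 rows; each row shifts and turns the commanded pose from where the row before left it, along the tool's axes as they then stand; what a row does not reach is not made up. A row lasts 1/12 s, in which the tool goes at most 41.7 mm and 7.16 degrees, less where a joint would pass 70% of its speed; a pose out of reach is approached as far as the arm can. A call with a gripper value outside its range is refused whole. The fingers move at their own pace and stop on an object; the grip force is fixed at half the most. Time passes only in rows, so rows that do not move let the fingers close, or fill a call up. It gives the time, the measured TCP pose, the force and the opening at its end, in the units of the state.
- r.get_obs(): the state, without advancing time (a new reading comes with each control period).
- r.capture(name): name is "scene" or "top" or "wrist"; returns (picture, depth): 480x640x3 uint8, blue, green, red; 480x640 float32, m along the optical axis (not along the pixel's ray), 0 where there is no reading.
- r.camera_model(name): a dict with "camera_matrix" (3x3 intrinsics, pixels), "extrinsics" (4x4, takes a point from world to camera coordinates); the wrist camera has in their place "T_tool_cam" (4x4, takes a point from camera to tool coordinates, whose origin is the TCP and whose axes are the tool frame's). Camera axes: x right, y up, looking along -z (the intrinsics and any distortion apply to the point x, -y, -z); pixel columns grow to the right and rows downward; lengths in m; the calibration is good to about 2 mm. A picture is of the moment at which its call begins: read the wrist's pose just before it. camera_model takes no time and is no camera call.
- r.finish_job(): hands the job in, once; it reports no verdict.
The state is a dict: "clock": time; "q": joint angles; "qd": joint speeds; "tau": joint torques, N m; "eef_pos": TCP position; "orientation": TCP orientation; "force": force on the tool from outside, world axes, zero at the start; "wrist_torque": the same for the moment, N m; "finger_gap": opening from 0.0 (shut) to 1.0 (fully open).
Only numpy, scipy, OpenCV 4.12 (cv2) and the standard library are available. Lean on these libraries where they do the work, as an engineer would, in place of code of your own. Each camera call takes 0.05 s, during which the arm holds its last target.

## Working session

There is one attempt and no reset: what is moved stays moved. The work goes in short steps, Python scripts to look and compute and a tool call to move; the robot and the scene stay as the last step left them, time stands still between calls to the robot, and variables do not carry over. Pictures are saved under pics/ and viewed, and the job is handed in when it is done.

Besides the shell and the picture viewer there is one more tool, called after ">>>" as name([rows], argument=value, ...), one row to a line, values as JSON. step_arm: Moves the arm, as the interface text tells. Its arguments: {"type":"object","properties":{"targets":{"type":"array","items":{"type":"object","properties":{"x":{"type":"number"},"y":{"type":"number"},"z":{"type":"number"},"roll":{"type":"number"},"jaw":{"type":"number"}}}}},"required":["targets"]}

```bash
ls; mkdir -p pics
python3 - <<'E'
from cell import r
import cv2,numpy as np,pickle
np.set_printoptions(precision=4,suppress=True)
print(r.get_obs())
for n in ["scene","top"]:
    p,d=r.capture(n); cv2.imwrite(f"pics/{n}0.png",p); np.save(f"pics/{n}0.npy",d)
    print(r.camera_model(n))
print(r.camera_model("wrist"))
E
```

```text
pics
{'clock': 0.0, 'q': array([-74.5792,  34.3842,  -0.1464,  91.6792,   0.1016,  54.0246,
        -4.573 ]), 'qd': array([-0.0134, -0.0342, -0.0574,  0.0607,  0.0008, -0.0398, -0.0397]), 'tau': array([ -0.0005, -76.5092,   1.4973, -25.2348,  -0.0524,   0.017 ,
         0.0002]), 'eef_pos': array([0.2456, 0.6816, 0.2178]), 'orientation': array([[-0.0004, -0.9408,  0.339 ],
       [-0.0015,  0.339 ,  0.9408],
       [-1.    , -0.0001, -0.0015]]), 'force': array([-0.3324, -0.1785, -0.1786]), 'wrist_torque': array([0.0066, 0.0377, 0.0124]), 'finger_gap': 0.9994738996827488}
{'camera_matrix': array([[511.994 ,   0.    , 313.2991],
       [  0.    , 511.994 , 246.4716],
       [  0.    ,   0.    ,   1.    ]]), 'extrinsics': array([[ 0.9019,  0.4317, -0.0161, -0.4988],
       [-0.3025,  0.6577,  0.6899,  0.0259],
       [ 0.3084, -0.6173,  0.7237, -1.2352],
       [ 0.    ,  0.    ,  0.    ,  1.    ]])}
{'camera_matrix': array([[618.4268,   0.    , 325.4873],
       [  0.    , 618.4268, 239.2907],
       [  0.    ,   0.    ,   1.    ]]), 'extrinsics': array([[-0.0062, -0.9997,  0.0238,  0.0713],
       [ 0.9872, -0.0023,  0.1594, -0.4985],
       [-0.1593,  0.0244,  0.9869, -1.3692],
       [ 0.    ,  0.    ,  0.    ,  1.    ]])}
{'camera_matrix': array([[430.7026,   0.    , 318.5393],
       [  0.    , 430.7026, 245.8235],
       [  0.    ,   0.    ,   1.    ]]), 'T_tool_cam': array([[ 0.0003,  0.2831, -0.9591, -0.1669],
       [-0.0006,  0.9591,  0.2831,  0.0784],
       [ 1.    ,  0.0005,  0.0005, -0.0017],
       [ 0.    ,  0.    ,  0.    ,  1.    ]])}
```

View pics/scene0.png

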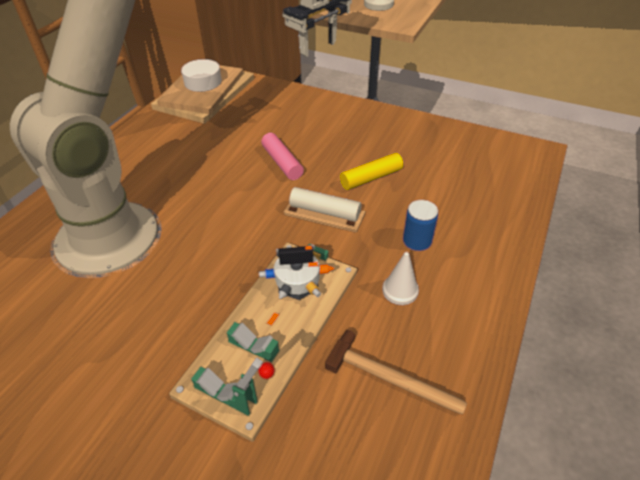

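View pics/top0.png

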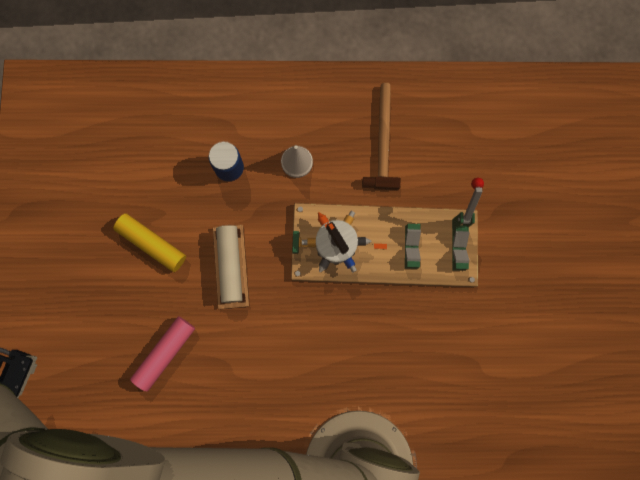

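The white cylinder at top (230,263) lies on a wooden rest. The look-alikes are yellow (149,243) and pink (163,354), both lying loose on the table. The white one is the one meant. The jig runs from (293,245) to (478,245), with the turret at (337,241) and the red knob at (478,183). I'll confirm with an enlarged crop.

```bash
cat > h.py <<'E'
import cv2,numpy as np
np.set_printoptions(precision=4,suppress=True)
from cell import r
def ray(n,uv,T=None):
    m=r.camera_model(n);K=m["camera_matrix"]
    d=np.array([(uv[0]-K[0,2])/K[0,0],-(uv[1]-K[1,2])/K[1,1],-1.])
    if n=="wrist": M=T@m["T_tool_cam"]
    else: M=np.linalg.inv(m["extrinsics"])
    return M[:3,3],M[:3,:3]@d
def onz(n,uv,z,T=None):
    o,d=ray(n,uv,T); return o+d*(z-o[2])/d[2]
def proj(n,P,T=None):
    m=r.camera_model(n);K=m["camera_matrix"]
    E=np.linalg.inv(T@m["T_tool_cam"]) if n=="wrist" else m["extrinsics"]
    c=E[:3,:3]@np.asarray(P)+E[:3,3]
    return np.array([K[0,2]+K[0,0]*c[0]/-c[2],K[1,2]-K[1,1]*c[1]/-c[2]])
def tool():
    o=r.get_obs();T=np.eye(4);T[:3,:3]=o["orientation"];T[:3,3]=o["eef_pos"];return T
def tri(a,ua,b,ub):
    o1,d1=ray(a,ua);o2,d2=ray(b,ub)
    A=np.stack([d1,-d2],1);s=np.linalg.lstsq(A,o2-o1,rcond=None)[0]
    p,q=o1+d1*s[0],o2+d2*s[1];return (p+q)/2,np.linalg.norm(p-q)
E
python3 - <<'E'
from h import *
p=cv2.imread("pics/top0.png");d=np.load("pics/top00.npy") if 0 else np.load("pics/top0.npy")
c=cv2.resize(p[170:320,200:300],None,fx=4,fy=4,interpolation=cv2.INTER_CUBIC);cv2.imwrite("pics/c1.png",c)
c=cv2.resize(p[170:300,285:485],None,fx=4,fy=4,interpolation=cv2.INTER_CUBIC);cv2.imwrite("pics/c2.png",c)
hsv=cv2.cvtColor(p,cv2.COLOR_BGR2HSV)
# white blank
m=((hsv[...,1]<90)&(hsv[...,2]>110)).astype(np.uint8)
m2=np.zeros_like(m);m2[215:310,205:250]=m[215:310,205:250]
n,l,s,ce=cv2.connectedComponentsWithStats(m2);k=1+np.argmax(s[1:,4])
pts=np.argwhere(l==k)[:,::-1].astype(np.float32);print("blank",cv2.minAreaRect(pts),s[k])
m=((hsv[...,0]<8)|(hsv[...,0]>172))&(hsv[...,1]>200)&(hsv[...,2]>100)
m2=np.zeros(m.shape,np.uint8);m2[160:210,460:500]=m[160:210,460:500]
print("knob",cv2.minEnclosingCircle(np.argwhere(m2)[:,::-1].astype(np.float32)))
E
```

```text
blank ((229.81906127929688, 263.1050720214844), (75.04107666015625, 18.83824348449707), 86.42366790771484) [ 219  226   23   76 1382]
knob ((479.0, 182.0), 5.000100135803223)
```

View pics/c1.png

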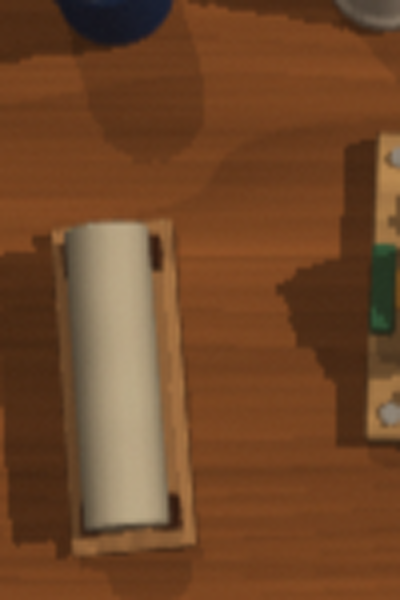

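View pics/c2.png

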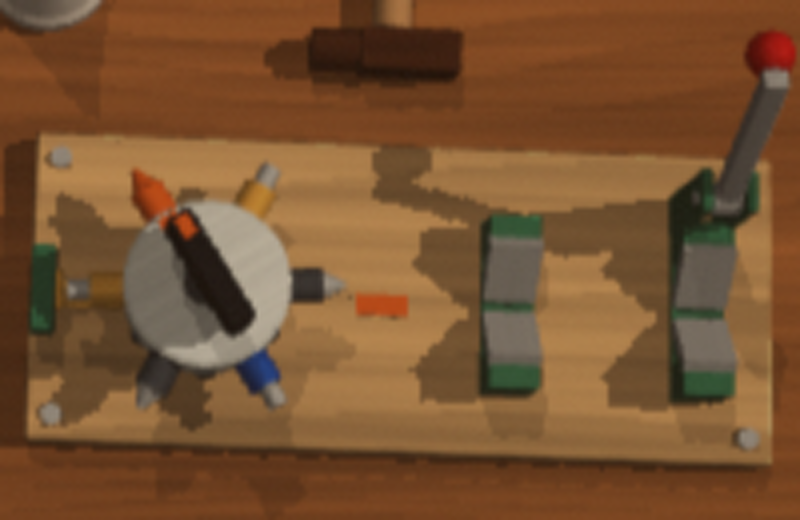

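The crop confirms the white cylinder on its rest. On the turret, the orange tool is at about (322,218), on the same side as the orange mark on the bar. The two amber tools at (350,216) and (305,242) are look-alikes. Next I'll compute the poses.

```bash
cat > pose.py <<'E'
from h import *
def sub(c): return (285+c[0]/4-.375,170+c[1]/4-.375)
E
python3 - <<'E'
from pose import *
C=[onz("top",sub(c),0.02) for c in [(40,135),(770,160),(770,463),(28,438)]]
for c in C: print(c)
loc=np.array([[.09,.215],[.09,-.215],[-.09,-.215],[-.09,.215]])
W=np.array(C)[:,:2]
lc=loc-loc.mean(0);wc=W-W.mean(0)
H=lc.T@wc;th=np.arctan2(H[0,1]-H[1,0],H[0,0]+H[1,1])
print("jig th",np.degrees(th),"ctr",W.mean(0), "scale",np.linalg.norm(wc)/np.linalg.norm(lc))
R=np.array([[np.cos(th),-np.sin(th)],[np.sin(th),np.cos(th)]])
print((R@lc.T).T-wc)
o=W.mean(0)
J=lambda x,y:R@[x,y]+o
for n,(x,y,z) in dict(cradle=(0,-.115,.062),hinge=(.055,-.17,.092),turret=(0,.115,.113),mark=(0,.037,.062),knob0=(-.055,-.17,.11),V1=(0,-.06,.059),V2=(0,-.17,.059)).items():
    P=np.r_[J(x,y),z];print(n,P,proj("top",P),proj("scene",P))
# blank: box ends at z~.036-.06
print("blank",onz("top",(229.8,263.1),.045),onz("top",(229.8,263.1),.06))
d=np.load("pics/top0.npy")
ends=[(227.6,226.5),(232,301)]
for e in ends: print(onz("top",e,.05))
# rest corners in crop1 (offset 200,170)
for c in [(52,232),(172,220),(195,543),(75,555)]:
    print("rest",onz("top",(200+c[0]/4-.375,170+c[1]/4-.375),.012))
# depth cloud of blank
K=r.camera_model("top")["camera_matrix"]
M=np.linalg.inv(r.camera_model("top")["extrinsics"])
v,u=np.mgrid[0:480,0:640];
X=np.stack([(u-K[0,2])/K[0,0]*d,-(v-K[1,2])/K[1,1]*d,-d,np.ones_like(d)],-1)@M.T
np.save("pics/cloud0.npy",X[...,:3])
b=X[228:300,219:242,:3].reshape(-1,3);b=b[b[:,2]>.035];print(len(b),b.mean(0),b.max(0),b.min(0))
bar=X[215:260,320:352,:3].reshape(-1,3);bb=bar[bar[:,2]>.115];print("bar",len(bb),bb.mean(0),bb[:,2].max(),cv2.minAreaRect((bb[:,:2]*1000).astype(np.float32)))
k=X[176:189,472:486,:3].reshape(-1,3);print("knob",k[:,2].max(),onz("top",(478.5,183),k[:,2].max()-.01))
E
```

```text
[0.5867 0.14   0.02  ]
[ 0.5714 -0.2868  0.02  ]
[ 0.3939 -0.2787  0.02  ]
[0.41   0.1466 0.02  ]
jig th -2.148106187034489 ctr [ 0.4905 -0.0697] scale 0.9904424118113981
[[ 0.0018  0.0017]
 [ 0.001  -0.0012]
 [-0.0014 -0.0025]
 [-0.0014  0.0019]]
cradle [ 0.4862 -0.1846  0.062 ] [438.6503 242.9356] [235.3599 356.9319]
hinge [ 0.5391 -0.2417  0.092 ] [466.1863 217.1997] [242.2379 386.1019]
turret [0.4948 0.0452 0.113 ] [337.4081 235.6267] [295.958  254.5013]
mark [ 0.4919 -0.0327  0.062 ] [371.169  240.5937] [277.9517 297.5976]
knob0 [ 0.4292 -0.2375  0.11  ] [468.5196 265.5639] [187.1049 354.1114]
V1 [ 0.4883 -0.1297  0.059 ] [414.0437 242.2959] [251.879  335.0524]
V2 [ 0.4841 -0.2396  0.059 ] [462.6771 243.9833] [218.0454 382.2701]
blank [0.4442 0.2846 0.045 ] [0.4424 0.2826 0.06  ]
[0.5268 0.2904 0.05  ]
[0.359  0.2775 0.05  ]
rest [0.5312 0.3301 0.012 ]
rest [0.5381 0.2608 0.012 ]
rest [0.3513 0.245  0.012 ]
rest [0.3448 0.3128 0.012 ]
1465 [0.4393 0.284  0.0613] [0.5255 0.3097 1.4291] [0.2744 0.1036 0.0351]
bar 271 [0.4841 0.0477 0.1574] 1.4291067674418938 ((394.86102294921875, 59.738861083984375), (51.814720153808594, 251.099609375), 81.65706634521484)
knob 0.20415713133787672 [ 0.5908 -0.2439  0.1942]
```

```bash
cat >> h.py <<'E'
def rot(phi):
    z=np.array([np.cos(np.radians(phi)),np.sin(np.radians(phi)),0]);x=np.array([0,0,-1.]);return np.stack([x,np.cross(z,x),z],1)
def plan(P,phi):
    T=tool();cur=np.degrees(np.arctan2(T[1,2],T[0,2]))
    d=np.asarray(P)-T[:3,3]
    print("phi now",round(cur,2),"roll rad",round(-np.radians(phi-cur),4),"shift in current axes mm",1000*T[:3,:3].T@d,"in final axes",1000*rot(phi).T@d)
E
python3 - <<'E'
from h import *
plan([.436,.284,.15],94.8)
# refine jig: check in scene
p=cv2.imread("pics/scene0.png");cv2.imwrite("pics/s1.png",cv2.resize(p[225:445,160:370],None,fx=2.7,fy=2.7,interpolation=cv2.INTER_CUBIC))
E
```

```text
phi now 70.19 roll rad -0.4295 shift in current axes mm [  68.3461 -313.862  -309.53  ] in final axes [  67.868  -156.435  -412.2031]
```

View pics/s1.png

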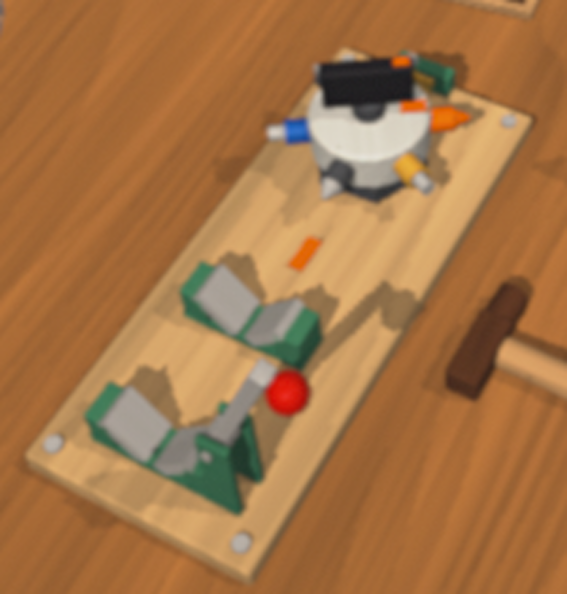

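>>> step_arm([
  {"roll": -0.1074,"jaw": -1},
  {"roll": -0.1074,"jaw": -1},
  {"roll": -0.1074,"jaw": -1},
  {"roll": -0.1073,"jaw": -1},
  {"y": -13,"z": -34,"jaw": -1},
  {"y": -13,"z": -34,"jaw": -1},
  {"y": -13,"z": -34,"jaw": -1},
  {"y": -13,"z": -34,"jaw": -1},
])

```text
$.targets[0]: bad value
```

>>> step_arm([
  {"x": 8,"y": -13,"z": -35,"jaw": -1},
  {"x": 8,"y": -13,"z": -35,"jaw": -1},
  {"x": 8,"y": -13,"z": -35,"jaw": -1},
  {"x": 8,"y": -13,"z": -35,"jaw": -1},
  {"x": 8,"y": -13,"z": -34,"jaw": -1},
  {"x": 8,"y": -13,"z": -34,"jaw": -1},
  {"x": 10,"y": -13,"z": -34,"jaw": -1},
  {"x": 10,"y": -13,"z": -34,"jaw": -1},
])

```text
$.targets[0]: bad value
```

Run:
```python
from h import *
T=tool();np.save("pics/T1.npy",T);print(T)
p,d=r.capture("wrist");cv2.imwrite("pics/w1.png",p);np.save("pics/w1.npy",d)
```

```text
[[-0.0003 -0.9408  0.3389  0.2456]
 [-0.0014  0.3389  0.9408  0.6817]
 [-1.     -0.0002 -0.0014  0.2179]
 [ 0.      0.      0.      1.    ]]
```

View pics/w1.png

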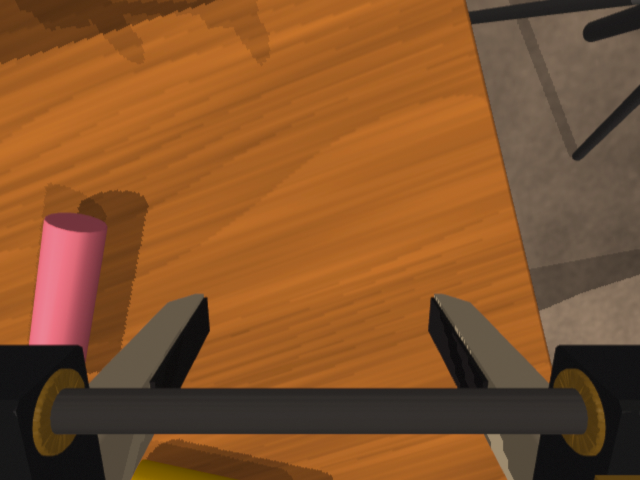

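The moves were refused, so it seems every key must be present in each row. The wrist view still shows only the start position, with pink at (70,280).

>>> step_arm([
  {"x": 0,"y": 0,"z": 0,"roll": -0.1074,"jaw": -1},
  {"x": 0,"y": 0,"z": 0,"roll": -0.1074,"jaw": -1},
  {"x": 0,"y": 0,"z": 0,"roll": -0.1074,"jaw": -1},
  {"x": 0,"y": 0,"z": 0,"roll": -0.1073,"jaw": -1},
  {"x": 0,"y": -13,"z": -34,"roll": 0,"jaw": -1},
  {"x": 0,"y": -13,"z": -34,"roll": 0,"jaw": -1},
  {"x": 0,"y": -13,"z": -34,"roll": 0,"jaw": -1},
  {"x": 0,"y": -13,"z": -34,"roll": 0,"jaw": -1},
])

```text
clock: 0.82
eef_pos: [0.3093, 0.5492, 0.2182]
orientation: [[-0.0, -0.996, -0.084], [-0.001, -0.084, 0.996], [-1.0, 0.0, -0.001]]
force: [0.9, 0.1, 0.4]
finger_gap: 1.002
```

>>> step_arm([
  {"x": 8,"y": -13,"z": -35,"roll": 0,"jaw": -1},
  {"x": 8,"y": -13,"z": -35,"roll": 0,"jaw": -1},
  {"x": 8,"y": -13,"z": -35,"roll": 0,"jaw": -1},
  {"x": 8,"y": -13,"z": -35,"roll": 0,"jaw": -1},
  {"x": 8,"y": -13,"z": -34,"roll": 0,"jaw": -1},
  {"x": 8,"y": -13,"z": -34,"roll": 0,"jaw": -1},
  {"x": 10,"y": -13,"z": -34,"roll": 0,"jaw": -1},
  {"x": 10,"y": -13,"z": -34,"roll": 0,"jaw": -1},
])

```text
clock: 1.48
eef_pos: [0.4362, 0.283, 0.1504]
orientation: [[0.0, -0.996, -0.084], [0.0, -0.084, 0.996], [-1.0, -0.0, 0.0]]
force: [0.9, 0.6, -0.3]
finger_gap: 0.998
```

Run:
```python
from h import *
T=tool();np.save("pics/T2.npy",T);print(T)
p,d=r.capture("wrist");cv2.imwrite("pics/w2.png",p);np.save("pics/w2.npy",d)
for z in (.036,.06): print(proj("wrist",[.444,.2845,z],T))
plan([.436,.284,.15],94.8)
```

```text
[[ 0.0004 -0.9965 -0.0838  0.4362]
 [ 0.0003 -0.0838  0.9965  0.283 ]
 [-1.     -0.0004  0.0002  0.1504]
 [ 0.      0.      0.      1.    ]]
[322.4455 251.5481]
[322.7746 262.8263]
phi now 94.37 roll rad -0.0075 shift in current axes mm [-1.4891  1.9413  9.4898] in final axes [-1.4371  1.8682  9.5124]
```

View pics/w2.png

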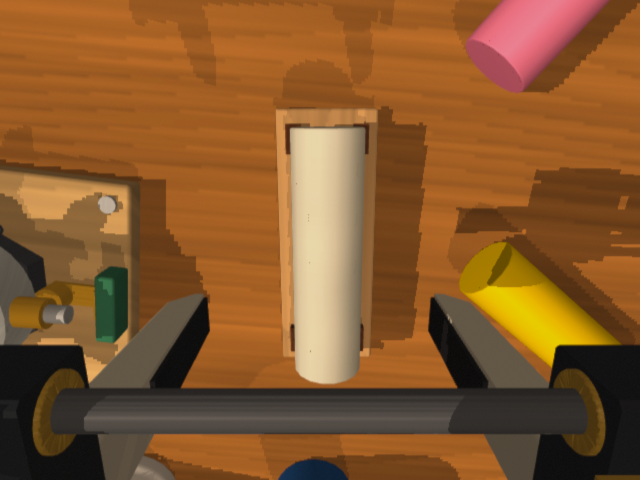

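Run:
```python
from h import *
T=np.load("pics/T2.npy")
a=onz("wrist",(328,126),.06,T);b=onz("wrist",(328,381),.06,T);print(a,b,(a+b)/2,np.linalg.norm(a-b))
l=onz("wrist",(292,200),.04,T);q=onz("wrist",(363.5,200),.04,T);print(l,q,(l+q)/2)
l=onz("wrist",(295,340),.04,T);q=onz("wrist",(360.5,340),.04,T);print(l,q,(l+q)/2)
print(tool()); plan([.436,.284,.02],94.8)
```

```text
[0.361  0.2804 0.06  ] [0.529  0.2954 0.06  ] [0.445  0.2879 0.06  ] 0.16865862934981876
[0.4094 0.2616 0.04  ] [0.4056 0.308  0.04  ] [0.4075 0.2848 0.04  ]
[0.5106 0.2704 0.04  ] [0.5067 0.3173 0.04  ] [0.5086 0.2938 0.04  ]
[[-0.0008 -0.9971 -0.0762  0.4387]
 [-0.0058 -0.0762  0.9971  0.2747]
 [-1.      0.0012 -0.0057  0.1486]
 [ 0.      0.      0.      1.    ]]
phi now 94.37 roll rad -0.0075 shift in current axes mm [128.5087   1.7836  10.2336] in final axes [128.5629   1.8682   9.5124]
```

>>> step_arm([
  {"x": 10,"y": 0,"z": 2,"roll": 0,"jaw": -1},
  {"x": 10,"y": 0,"z": 0,"roll": 0,"jaw": -1},
  {"x": 10,"y": 0,"z": 0,"roll": 0,"jaw": -1},
  {"x": 10,"y": 0,"z": 0,"roll": 0,"jaw": -1},
  {"x": 10,"y": 0,"z": 0,"roll": 0,"jaw": -1},
  {"x": 0,"y": 0,"z": 0,"roll": 0,"jaw": -1},
  {"x": 0,"y": 0,"z": 0,"roll": 0,"jaw": -1},
  {"x": 0,"y": 0,"z": 0,"roll": 0,"jaw": -1},
])

```text
clock: 2.2
eef_pos: [0.4353, 0.287, 0.1006]
orientation: [[-0.0, -0.996, -0.084], [-0.0, -0.084, 0.996], [-1.0, 0.0, -0.0]]
force: [-0.4, 0.6, 0.3]
finger_gap: 1.0
```

Run:
```python
from h import *
print(tool()); plan([.437,.287,.02],95.0)
```

```text
[[-0.0001 -0.9964 -0.0844  0.4353]
 [-0.0001 -0.0844  0.9964  0.287 ]
 [-1.      0.0001 -0.0001  0.1006]
 [ 0.      0.      0.      1.    ]]
phi now 94.84 roll rad -0.0027 shift in current axes mm [80.6097 -1.7097 -0.1331] in final axes [80.6099 -1.6988 -0.1458]
```

Well aligned, so I'll descend and grip.

>>> step_arm([
  {"x": 16,"y": -1.7,"z": 0,"roll": -0.003,"jaw": -1},
  {"x": 16,"y": 0,"z": 0,"roll": 0,"jaw": -1},
  {"x": 16,"y": 0,"z": 0,"roll": 0,"jaw": -1},
  {"x": 14,"y": 0,"z": 0,"roll": 0,"jaw": -1},
  {"x": 10,"y": 0,"z": 0,"roll": 0,"jaw": -1},
  {"x": 6,"y": 0,"z": 0,"roll": 0,"jaw": -1},
  {"x": 2,"y": 0,"z": 0,"roll": 0,"jaw": -1},
  {"x": 0,"y": 0,"z": 0,"roll": 0,"jaw": -0.5},
])

```text
clock: 2.87
eef_pos: [0.4372, 0.2868, 0.0206]
orientation: [[-0.0, -0.996, -0.087], [-0.0, -0.087, 0.996], [-1.0, 0.0, -0.0]]
force: [0.1, -0.3, 0.6]
finger_gap: 0.965
```

>>> step_arm([
  {"x": 0,"y": 0,"z": 0,"roll": 0,"jaw": -0.2},
  {"x": 0,"y": 0,"z": 0,"roll": 0,"jaw": 0},
  {"x": 0,"y": 0,"z": 0,"roll": 0,"jaw": 0.5},
  {"x": 0,"y": 0,"z": 0,"roll": 0,"jaw": 1},
  {"x": 0,"y": 0,"z": 0,"roll": 0,"jaw": 1},
  {"x": 0,"y": 0,"z": 0,"roll": 0,"jaw": 1},
  {"x": 0,"y": 0,"z": 0,"roll": 0,"jaw": 1},
  {"x": 0,"y": 0,"z": 0,"roll": 0,"jaw": 1},
])

```text
clock: 3.53
eef_pos: [0.4374, 0.2874, 0.0209]
orientation: [[0.001, -0.996, -0.087], [0.001, -0.087, 0.996], [-1.0, -0.001, 0.001]]
force: [-1.4, 2.0, 3.8]
finger_gap: 0.506
```

>>> step_arm([
  {"x": -6,"y": 0,"z": 0,"roll": 0,"jaw": 1},
  {"x": -15,"y": 0,"z": 0,"roll": 0,"jaw": 1},
  {"x": -30,"y": 0,"z": 0,"roll": 0,"jaw": 1},
  {"x": -38,"y": 0,"z": 0,"roll": 0,"jaw": 1},
  {"x": -38,"y": 0,"z": 0,"roll": 0,"jaw": 1},
  {"x": -38,"y": 0,"z": 0,"roll": 0,"jaw": 1},
  {"x": -38,"y": 0,"z": 0,"roll": 0,"jaw": 1},
  {"x": -25,"y": 0,"z": 0,"roll": 0,"jaw": 1},
])

```text
clock: 4.2
eef_pos: [0.437, 0.2862, 0.2521]
orientation: [[0.001, -0.996, -0.086], [0.001, -0.086, 0.996], [-1.0, -0.001, 0.001]]
force: [1.0, 0.8, -4.6]
finger_gap: 0.511
```

```bash
cat > jig.py <<'E'
from pose import *
def sc(c): return (160+c[0]/2.7-.31,225+c[1]/2.7-.31)
def fit(loc,W):
    lc=loc-loc.mean(0);wc=W-W.mean(0);H=lc.T@wc
    th=np.arctan2(H[0,1]-H[1,0],H[0,0]+H[1,1]);R=np.array([[np.cos(th),-np.sin(th)],[np.sin(th),np.cos(th)]])
    return th,W.mean(0)-R@loc.mean(0),wc-(R@lc.T).T
loc=np.array([[.09,.215],[.09,-.215],[-.09,-.215],[-.09,.215]])
E
python3 - <<'E'
from jig import *
W=np.array([onz("scene",sc(c),.02) for c in [(532,120),(248,578),(28,460),(345,50)]])[:,:2]
th,o,res=fit(loc,W);print("scene",np.degrees(th),o,res)
top=[sub(c) for c in [(40,135),(770,160),(770,463),(28,438)]]
s=[sc(c) for c in [(532,120),(248,578),(28,460),(345,50)]]
for a,b in zip(top,s): print(tri("top",a,"scene",b))
print("knob",tri("top",sub((771,53)),"scene",sc((288,392))))
# screws
print("scr",tri("top",sub((60,157)),"scene",sc((510,120))),tri("top",sub((748,438)),"scene",sc((52,443))))
# orange bar centre z~.02
print("obar",onz("top",sub((382,305)),.021),onz("scene",sc((306,253)),.021))
# bar handle top ends (z=.130) top view and scene
print("bar",onz("top",sub((212,272)),.13), onz("scene",sc((366,72)),.13))
print("head",onz("top",sub((208,285)),.079))
print(tool())
E
```

```text
scene -2.239687897499896 [ 0.4976 -0.0726] [[-0.0026 -0.0016]
 [-0.003   0.0019]
 [ 0.0031  0.0017]
 [ 0.0025 -0.002 ]]
(array([0.5899, 0.1412, 0.0133]), np.float64(0.0039308656934861005))
(array([ 0.5735, -0.2878,  0.0139]), np.float64(0.0021343946051717846))
(array([ 0.396 , -0.2801,  0.0101]), np.float64(0.0034800678447939088))
(array([0.4128, 0.1483, 0.0123]), np.float64(0.0052275851816622355))
knob (array([ 0.5938, -0.2432,  0.1864]), np.float64(0.0018882318535161414))
scr (array([0.5754, 0.1294, 0.0188]), np.float64(0.003552697652526505)) (array([ 0.409 , -0.2659,  0.0202]), np.float64(0.0018632991946752142))
obar [ 0.486  -0.0573  0.021 ] [ 0.4904 -0.0566  0.021 ]
bar [0.4877 0.0455 0.13  ] [0.4975 0.0384 0.13  ]
head [0.4887 0.0455 0.079 ]
[[ 0.0014 -0.9963 -0.0861  0.437 ]
 [ 0.0008 -0.0861  0.9963  0.2862]
 [-1.     -0.0015  0.0006  0.2521]
 [ 0.      0.      0.      1.    ]]
```

>>> step_arm([
  {"x": 0,"y": 0,"z": 0,"roll": 0.06,"jaw": 1},
  {"x": 0,"y": 0,"z": 0,"roll": 0.115,"jaw": 1},
  {"x": 0,"y": 0,"z": 0,"roll": 0.115,"jaw": 1},
  {"x": 0,"y": 0,"z": 0,"roll": 0.115,"jaw": 1},
  {"x": 0,"y": 0,"z": 0,"roll": 0.115,"jaw": 1},
  {"x": 0,"y": 0,"z": 0,"roll": 0.115,"jaw": 1},
  {"x": 0,"y": 0,"z": 0,"roll": 0.115,"jaw": 1},
  {"x": 0,"y": 0,"z": 0,"roll": 0.115,"jaw": 1},
])

```text
clock: 4.87
eef_pos: [0.4363, 0.2857, 0.2483]
orientation: [[-0.002, -0.708, 0.706], [-0.001, 0.706, 0.708], [-1.0, 0.0, -0.002]]
force: [0.2, 0.5, -3.8]
finger_gap: 0.507
```

>>> step_arm([
  {"x": 0,"y": 0,"z": 0,"roll": 0.115,"jaw": 1},
  {"x": 0,"y": 0,"z": 0,"roll": 0.115,"jaw": 1},
  {"x": 0,"y": 0,"z": 0,"roll": 0.115,"jaw": 1},
  {"x": 0,"y": 0,"z": 0,"roll": 0.115,"jaw": 1},
  {"x": 0,"y": 0,"z": 0,"roll": 0.115,"jaw": 1},
  {"x": 0,"y": 0,"z": 0,"roll": 0.115,"jaw": 1},
  {"x": 0,"y": -12,"z": 2,"roll": 0.09,"jaw": 1},
  {"x": 0,"y": -24,"z": 3,"roll": 0.05,"jaw": 1},
])

```text
clock: 5.53
eef_pos: [0.4427, 0.2527, 0.2482]
orientation: [[-0.001, 0.039, 0.999], [0.0, 0.999, -0.039], [-1.0, 0.0, -0.001]]
force: [1.6, -0.4, -3.0]
finger_gap: 0.513
```

>>> step_arm([
  {"x": 0,"y": -34,"z": 5,"roll": 0,"jaw": 1},
  {"x": 0,"y": -34,"z": 5,"roll": 0,"jaw": 1},
  {"x": 0,"y": -34,"z": 5,"roll": 0,"jaw": 1},
  {"x": 0,"y": -34,"z": 5,"roll": 0,"jaw": 1},
  {"x": 0,"y": -34,"z": 5,"roll": 0,"jaw": 1},
  {"x": 0,"y": -34,"z": 5,"roll": 0,"jaw": 1},
  {"x": 0,"y": -34,"z": 5,"roll": 0,"jaw": 1},
  {"x": 0,"y": -34,"z": 5,"roll": 0,"jaw": 1},
])

```text
clock: 6.2
eef_pos: [0.4722, -0.0241, 0.2485]
orientation: [[-0.002, 0.038, 0.999], [0.0, 0.999, -0.038], [-1.0, 0.0, -0.002]]
force: [1.5, -0.6, -3.1]
finger_gap: 0.508
```

>>> step_arm([
  {"x": 0,"y": -34,"z": 5,"roll": 0,"jaw": 1},
  {"x": 0,"y": -34,"z": 5,"roll": 0,"jaw": 1},
  {"x": 0,"y": -34,"z": 5,"roll": 0,"jaw": 1},
  {"x": 0,"y": -34,"z": 5,"roll": 0,"jaw": 1},
  {"x": 0,"y": -17,"z": 3,"roll": 0,"jaw": 1},
  {"x": 0,"y": 0,"z": 0,"roll": 0,"jaw": 1},
  {"x": 0,"y": 0,"z": 0,"roll": 0,"jaw": 1},
  {"x": 0,"y": 0,"z": 0,"roll": 0,"jaw": 1},
])

```text
clock: 6.87
eef_pos: [0.4899, -0.1751, 0.2483]
orientation: [[-0.002, 0.037, 0.999], [0.001, 0.999, -0.037], [-1.0, 0.001, -0.002]]
force: [0.1, 1.1, -4.2]
finger_gap: 0.51
```

Run:
```python
from h import *
T=tool();np.save("pics/T3.npy",T);print(T)
p,d=r.capture("wrist");cv2.imwrite("pics/w3.png",p);np.save("pics/w3.npy",d)
plan([.489,-.178,.25],-2.2)
```

```text
[[-0.0016  0.0373  0.9993  0.4899]
 [ 0.0011  0.9993 -0.0373 -0.1751]
 [-1.      0.001  -0.0016  0.2483]
 [ 0.      0.      0.      1.    ]]
phi now -2.08 roll rad 0.0021 shift in current axes mm [-1.6406 -3.3269 -1.0037] in final axes [-1.6385 -3.3307 -0.9946]
```

View pics/w3.png

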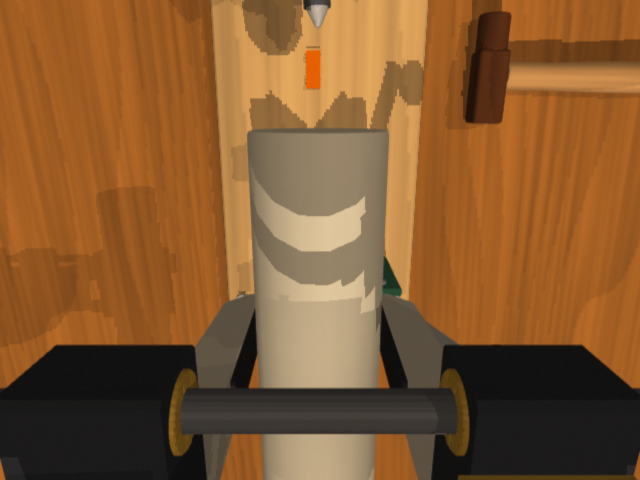

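```bash
python3 - <<'E'
from jig import *
T=np.load("pics/T3.npy");p=cv2.imread("pics/w3.png").astype(int)
hsv=cv2.cvtColor(p.astype(np.uint8),cv2.COLOR_BGR2HSV)
for row in (10,60,100,200):
    s=p[row].sum(1); g=np.diff(cv2.GaussianBlur(hsv[row,:,1].astype(np.float32)[None],(5,1),0)[0])
    l=190+np.argmax(np.abs(g[190:245]));q=400+np.argmax(np.abs(g[400:450]))
    a=onz("wrist",(l+.5,row),.02,T);b=onz("wrist",(q+.5,row),.02,T)
    print(row,l,q,a,b,(a+b)/2,np.linalg.norm(a-b))
m=(hsv[...,0]<12)&(hsv[...,1]>220)&(hsv[...,2]>200);m[130:]=0;m[:,:290]=0;m[:,340:]=0
rc=cv2.minAreaRect(np.argwhere(m)[:,::-1].astype(np.float32));print(rc,onz("wrist",rc[0],.021,T))
print("blank near end at z .285",onz("wrist",(318,130),.291,T), "near end L/R", onz("wrist",(249,145),.267,T),onz("wrist",(388,145),.267,T))
E
python3 - <<'E'
import sys;sys.path.insert(0,'.')
from h import *
p,d=r.capture("top");cv2.imwrite("pics/t3.png",p)
cv2.imwrite("pics/t3c.png",cv2.resize(p[150:330,280:500],None,fx=3,fy=3,interpolation=cv2.INTER_CUBIC))
E
```

```text
10 210 427 [ 0.4065 -0.0087  0.02  ] [ 0.5852 -0.0155  0.02  ] [ 0.4959 -0.0121  0.02  ] 0.17876486445922535
60 213 424 [ 0.4049 -0.0467  0.02  ] [ 0.5839 -0.0536  0.02  ] [ 0.4944 -0.0502  0.02  ] 0.1790925367092835
100 215 421 [ 0.4033 -0.0789  0.02  ] [ 0.5823 -0.0857  0.02  ] [ 0.4928 -0.0823  0.02  ] 0.1791960532597315
200 221 414 [ 0.3995 -0.1668  0.02  ] [ 0.5784 -0.1735  0.02  ] [ 0.489  -0.1702  0.02  ] 0.17901400712484852
((0.0, 0.0), (0.0, 0.0), 0.0) [0.2355 0.005  0.021 ]
blank near end at z .285 [ 0.4925 -0.1011  0.291 ] near end L/R [ 0.469  -0.1057  0.267 ] [ 0.5157 -0.1074  0.267 ]
```

View pics/t3c.png

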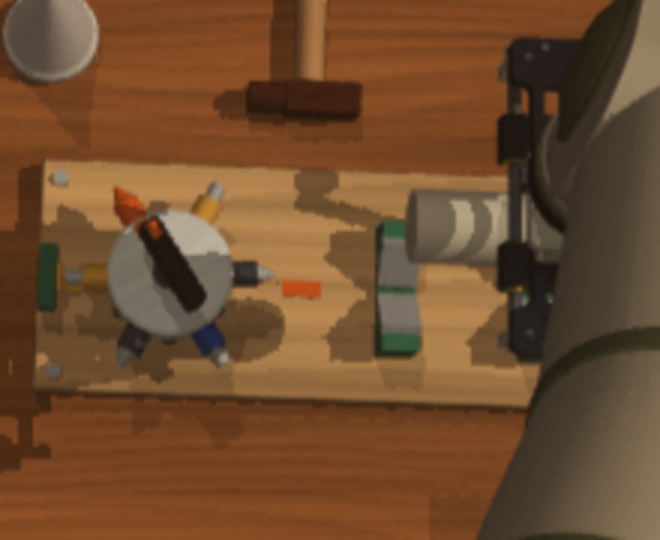

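>>> step_arm([
  {"x": 14,"y": -0.4,"z": -1,"roll": 0.004,"jaw": 1},
  {"x": 28,"y": 0,"z": 0,"roll": 0,"jaw": 1},
  {"x": 32,"y": 0,"z": 0,"roll": 0,"jaw": 1},
  {"x": 32,"y": 0,"z": 0,"roll": 0,"jaw": 1},
  {"x": 32,"y": 0,"z": 0,"roll": 0,"jaw": 1},
  {"x": 22,"y": 0,"z": 0,"roll": 0,"jaw": 1},
  {"x": 12,"y": 0,"z": 0,"roll": 0,"jaw": 1},
  {"x": 5,"y": 0,"z": 0,"roll": 0,"jaw": 1},
])

```text
clock: 7.63
eef_pos: [0.489, -0.1749, 0.0697]
orientation: [[-0.003, 0.04, 0.999], [0.001, 0.999, -0.04], [-1.0, 0.001, -0.003]]
force: [-0.0, -0.1, -4.2]
finger_gap: 0.506
```

Run:
```python
from h import *
T=tool();np.save("pics/T4.npy",T);print(T,r.get_obs()["force"])
p,d=r.capture("wrist");cv2.imwrite("pics/w4.png",p)
p,d=r.capture("scene");cv2.imwrite("pics/s4.png",cv2.resize(p[225:445,160:370],None,fx=2.7,fy=2.7,interpolation=cv2.INTER_CUBIC))
```

```text
[[-0.003   0.0396  0.9992  0.489 ]
 [ 0.0012  0.9992 -0.0396 -0.1749]
 [-1.      0.0011 -0.003   0.0697]
 [ 0.      0.      0.      1.    ]] [-0.0262 -0.0803 -4.2256]
```

View pics/w4.png

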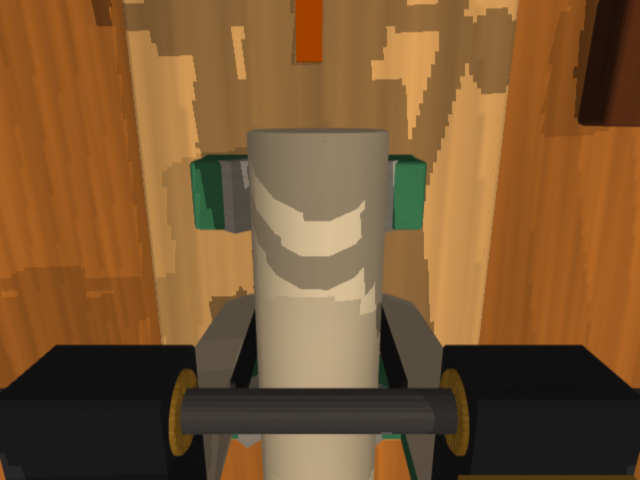

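View pics/s4.png

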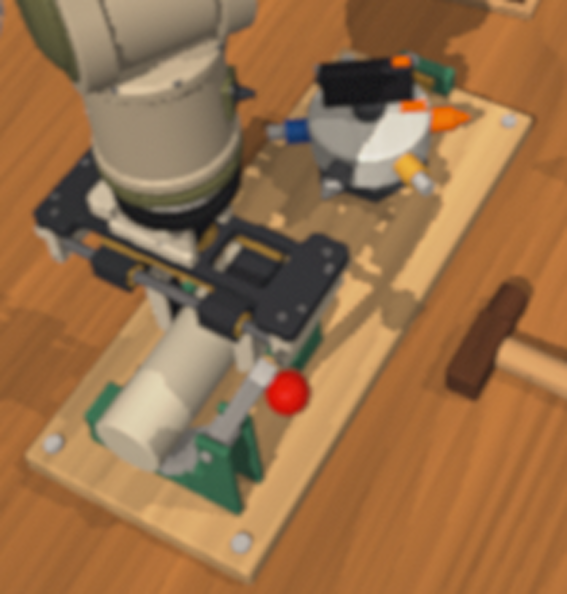

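Run:
```python
from h import *
T=np.load("pics/T4.npy")
for n,uv,z in [("VL",(192,190),.059),("VR",(425.5,190),.059),("Vback",(215,156),.059),("VbackR",(400,156),.059),("VfrontR",(405,229),.059),("VfrontL",(212,229),.059),("bend_top",(318,130),.109),("bL",(249,150),.085),("bR",(388,150),.085)]:
    print(n,onz("wrist",uv,z,T))
plan([.4888,-.1755,.049],-2.3)
```

```text
VL [ 0.4383 -0.1241  0.059 ]
VR [ 0.535  -0.1279  0.059 ]
Vback [ 0.4494 -0.1106  0.059 ]
VbackR [ 0.5243 -0.1136  0.059 ]
VfrontR [ 0.5268 -0.1442  0.059 ]
VfrontL [ 0.4448 -0.141   0.059 ]
bend_top [ 0.4918 -0.101   0.109 ]
bL [ 0.4676 -0.1072  0.085 ]
bR [ 0.5155 -0.1091  0.085 ]
phi now -2.3 roll rad -0.0001 shift in current axes mm [22.1212 -0.0241 -0.7479] in final axes [22.1201 -0.0109 -0.7783]
```

Run:
```python
from h import *
p=cv2.imread("pics/w4.png");cv2.imwrite("pics/w4c.png",cv2.resize(p[120:260,170:450],None,fx=2.8,fy=2.8,interpolation=cv2.INTER_CUBIC))
```

```text
(no output)
```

View pics/w4c.png

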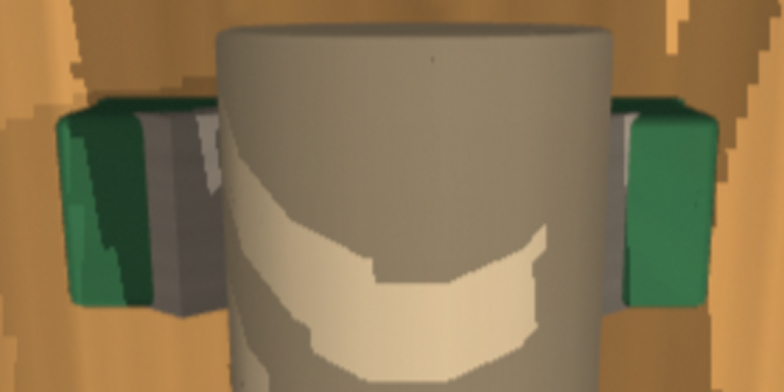

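Run:
```python
from pose import *
print("topcam",ray("top",(320,240))[0])
for n,uv,z in [("V1 +x",(513,216),.059),("V1 -x",(511,393),.059),("V1in+",(513,238),.059),("V1in-",(511,367),.059),("V1 valley",(511,306),.03),("V2 -x",(703,397),.059),("V2in-",(703,372),.059),("V2 valley",(703,314),.03),("bd+",(512,150),.02),("bd-",(512,453),.02),("V1 left",(483,300),.059),("V1 right",(541,300),.059),("V2l",(672,300),.059),("V2r",(734,300),.059)]:
    print(n,onz("top",sub(uv),z))
```

```text
topcam [0.2744 0.1036 1.4291]
V1 +x [ 0.531  -0.1283  0.059 ]
V1 -x [ 0.4304 -0.1242  0.059 ]
V1in+ [ 0.5184 -0.1279  0.059 ]
V1in- [ 0.445  -0.1247  0.059 ]
V1 valley [ 0.4839 -0.1305  0.03  ]
V2 -x [ 0.4278 -0.2321  0.059 ]
V2in- [ 0.4419 -0.2326  0.059 ]
V2 valley [ 0.479  -0.2411  0.03  ]
bd+ [ 0.5775 -0.1354  0.02  ]
bd- [ 0.4003 -0.1303  0.02  ]
V1 left [ 0.483 -0.11   0.059]
V1 right [ 0.4829 -0.1427  0.059 ]
V2l [ 0.4827 -0.2168  0.059 ]
V2r [ 0.4826 -0.2519  0.059 ]
```

>>> step_arm([
  {"x": 3,"y": 1.5,"z": -1.5,"roll": 0,"jaw": 1},
  {"x": 3,"y": 1,"z": -1.5,"roll": 0,"jaw": 1},
  {"x": 3,"y": 0,"z": 0,"roll": 0,"jaw": 1},
  {"x": 3,"y": 0,"z": 0,"roll": 0,"jaw": 1},
  {"x": 2,"y": 0,"z": 0,"roll": 0,"jaw": 1},
  {"x": 1,"y": 0,"z": 0,"roll": 0,"jaw": 1},
  {"x": 0,"y": 0,"z": 0,"roll": 0,"jaw": 1},
  {"x": 0,"y": 0,"z": 0,"roll": 0,"jaw": 1},
])

```text
clock: 8.4
eef_pos: [0.4869, -0.1739, 0.0567]
orientation: [[0.0, 0.042, 0.999], [-0.0, 0.999, -0.042], [-1.0, -0.0, 0.0]]
force: [-0.1, 0.6, -4.5]
finger_gap: 0.51
```

>>> step_arm([
  {"x": 1,"y": 0,"z": 0,"roll": 0,"jaw": 1},
  {"x": 1,"y": 0,"z": 0,"roll": 0,"jaw": 1},
  {"x": 1,"y": 0,"z": 0,"roll": 0,"jaw": 1},
  {"x": 0,"y": 0,"z": 0,"roll": 0,"jaw": 1},
  {"x": 0,"y": 0,"z": 0,"roll": 0,"jaw": 1},
  {"x": 0,"y": 0,"z": 0,"roll": 0,"jaw": 1},
  {"x": 0,"y": 0,"z": 0,"roll": 0,"jaw": 1},
  {"x": 0,"y": 0,"z": 0,"roll": 0,"jaw": 1},
])

```text
clock: 9.07
eef_pos: [0.4868, -0.1738, 0.0537]
orientation: [[0.0, 0.041, 0.999], [-0.0, 0.999, -0.041], [-1.0, -0.0, 0.0]]
force: [0.4, 0.2, -3.5]
finger_gap: 0.509
```

Run:
```python
from h import *
T=tool();np.save("pics/T5.npy",T);print(T,r.get_obs()["force"])
p,d=r.capture("wrist");cv2.imwrite("pics/w5.png",p)
```

```text
[[ 0.0001  0.0415  0.9991  0.4868]
 [-0.      0.9991 -0.0415 -0.1738]
 [-1.     -0.      0.0001  0.0537]
 [ 0.      0.      0.      1.    ]] [ 0.4377  0.2483 -3.4573]
```

View pics/w5.png

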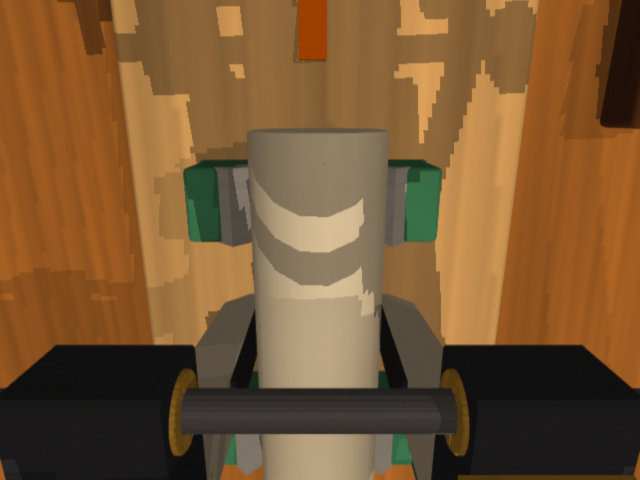

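Run:
```python
from h import *
T=np.load("pics/T5.npy")
for n,uv,z in [("Vback",(205,165),.059),("Vfront",(205,240),.059),("VbR",(420,165),.059),("VfR",(420,240),.059),("end",(318,130),.0928),("kinkL",(218,200),.059),("kinkR",(406,200),.059)]:
    print(n,onz("wrist",uv,z,T))
```

```text
Vback [ 0.4472 -0.1115  0.059 ]
Vfront [ 0.4438 -0.1402  0.059 ]
VbR [ 0.5268 -0.1148  0.059 ]
VfR [ 0.5275 -0.1437  0.059 ]
end [ 0.4897 -0.0999  0.0928]
kinkL [ 0.4506 -0.1247  0.059 ]
kinkR [ 0.5218 -0.1277  0.059 ]
```

>>> step_arm([
  {"x": 0,"y": 2.2,"z": -2.4,"roll": 0,"jaw": 1},
  {"x": 1,"y": 0,"z": 0,"roll": 0,"jaw": 1},
  {"x": 1,"y": 0,"z": 0,"roll": 0,"jaw": 1},
  {"x": 1,"y": 0,"z": 0,"roll": 0,"jaw": 1},
  {"x": 1,"y": 0,"z": 0,"roll": 0,"jaw": 1},
  {"x": 0.5,"y": 0,"z": 0,"roll": 0,"jaw": 1},
  {"x": 0,"y": 0,"z": 0,"roll": 0,"jaw": 1},
  {"x": 0,"y": 0,"z": 0,"roll": 0,"jaw": 1},
])

```text
clock: 9.78
eef_pos: [0.4845, -0.1715, 0.0491]
orientation: [[-0.0, 0.041, 0.999], [0.0, 0.999, -0.041], [-1.0, 0.0, -0.0]]
force: [-0.5, -0.2, -3.8]
finger_gap: 0.505
```

No contact yet, so I'll keep lowering slowly.

>>> step_arm([
  {"x": 0.7,"y": 0,"z": 0,"roll": 0,"jaw": 1},
  {"x": 0.7,"y": 0,"z": 0,"roll": 0,"jaw": 1},
  {"x": 0,"y": 0,"z": 0,"roll": 0,"jaw": 1},
  {"x": 0,"y": 0,"z": 0,"roll": 0,"jaw": 1},
  {"x": 0,"y": 0,"z": 0,"roll": 0,"jaw": 1},
  {"x": 0,"y": 0,"z": 0,"roll": 0,"jaw": 1},
  {"x": 0,"y": 0,"z": 0,"roll": 0,"jaw": 1},
  {"x": 0,"y": 0,"z": 0,"roll": 0,"jaw": 1},
])

```text
clock: 10.45
eef_pos: [0.4846, -0.1715, 0.0478]
orientation: [[0.0, 0.041, 0.999], [-0.0, 0.999, -0.041], [-1.0, -0.0, 0.0]]
force: [-0.7, -1.0, -4.3]
finger_gap: 0.511
```

Run:
```python
from h import *
o=r.get_obs();print(o["force"],o["eef_pos"],o["wrist_torque"])
p,d=r.capture("wrist");cv2.imwrite("pics/w6.png",p[110:310,150:470].repeat(2,0).repeat(2,1))
```

```text
[-0.7308 -1.0431 -4.2953] [ 0.4846 -0.1715  0.0478] [-0.0529  0.0657  0.0423]
```

View pics/w6.png

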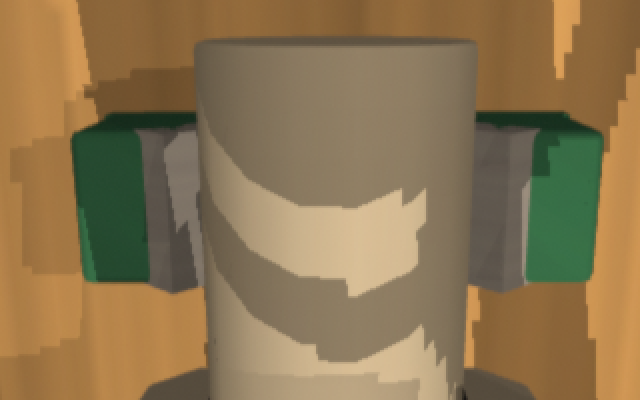

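The blank is now centred in the V. I'll lower it to contact.

>>> step_arm([
  {"x": 0.5,"y": 0,"z": 0,"roll": 0,"jaw": 1},
  {"x": 0.5,"y": 0,"z": 0,"roll": 0,"jaw": 1},
  {"x": 0,"y": 0,"z": 0,"roll": 0,"jaw": 1},
  {"x": 0,"y": 0,"z": 0,"roll": 0,"jaw": 1},
  {"x": 0,"y": 0,"z": 0,"roll": 0,"jaw": 1},
  {"x": 0,"y": 0,"z": 0,"roll": 0,"jaw": 1},
  {"x": 0,"y": 0,"z": 0,"roll": 0,"jaw": 1},
  {"x": 0,"y": 0,"z": 0,"roll": 0,"jaw": 1},
])

```text
clock: 11.17
eef_pos: [0.4846, -0.1715, 0.0469]
orientation: [[0.0, 0.041, 0.999], [-0.0, 0.999, -0.041], [-1.0, -0.0, 0.0]]
force: [-0.5, 1.1, 3.2]
finger_gap: 0.511
```

>>> step_arm([
  {"x": 0.5,"y": 0,"z": 0,"roll": 0,"jaw": 1},
  {"x": 0,"y": 0,"z": 0,"roll": 0,"jaw": 1},
  {"x": 0,"y": 0,"z": 0,"roll": 0,"jaw": 1},
  {"x": 0,"y": 0,"z": 0,"roll": 0,"jaw": 1},
  {"x": 0,"y": 0,"z": 0,"roll": 0,"jaw": 1},
  {"x": 0,"y": 0,"z": 0,"roll": 0,"jaw": 1},
  {"x": 0,"y": 0,"z": 0,"roll": 0,"jaw": 1},
  {"x": 0,"y": 0,"z": 0,"roll": 0,"jaw": 1},
])

```text
clock: 11.83
eef_pos: [0.4846, -0.1715, 0.0468]
orientation: [[0.001, 0.042, 0.999], [0.0, 0.999, -0.042], [-1.0, 0.0, 0.001]]
force: [-1.7, 0.5, 10.0]
finger_gap: 0.506
```

>>> step_arm([
  {"x": 0,"y": 0,"z": 0,"roll": 0,"jaw": 0.0},
  {"x": 0,"y": 0,"z": 0,"roll": 0,"jaw": -0.1},
  {"x": 0,"y": 0,"z": 0,"roll": 0,"jaw": -0.3},
  {"x": 0,"y": 0,"z": 0,"roll": 0,"jaw": -0.5},
  {"x": 0,"y": 0,"z": 0,"roll": 0,"jaw": -0.6},
  {"x": 0,"y": 0,"z": 0,"roll": 0,"jaw": -0.6},
  {"x": -4,"y": 0,"z": 0,"roll": 0,"jaw": -0.6},
  {"x": -15,"y": 0,"z": 0,"roll": 0,"jaw": -0.6},
])

```text
clock: 12.5
eef_pos: [0.4836, -0.1713, 0.0642]
orientation: [[-0.003, 0.042, 0.999], [0.001, 0.999, -0.042], [-1.0, 0.001, -0.003]]
force: [-0.3, 0.5, 0.3]
finger_gap: 0.797
```

>>> step_arm([
  {"x": -30,"y": 0,"z": 0,"roll": 0,"jaw": -0.6},
  {"x": -35,"y": 0,"z": 0,"roll": 0,"jaw": -0.6},
  {"x": -35,"y": 0,"z": 0,"roll": 0,"jaw": -0.6},
  {"x": -35,"y": 0,"z": 0,"roll": 0,"jaw": -0.6},
  {"x": -35,"y": 0,"z": 0,"roll": 0,"jaw": -0.6},
  {"x": -20,"y": 0,"z": 0,"roll": 0,"jaw": -0.6},
  {"x": -5,"y": 0,"z": 0,"roll": 0,"jaw": -0.6},
  {"x": 0,"y": 0,"z": 0,"roll": 0,"jaw": -0.6},
])

```text
clock: 13.17
eef_pos: [0.4851, -0.1715, 0.2618]
orientation: [[0.003, 0.041, 0.999], [-0.0, 0.999, -0.041], [-1.0, -0.0, 0.003]]
force: [-0.4, 0.3, 0.1]
finger_gap: 0.799
```

Run:
```python
from h import *
T=tool();np.save("pics/T7.npy",T);print(T)
p,d=r.capture("wrist");cv2.imwrite("pics/w7.png",p)
```

```text
[[ 0.0033  0.0412  0.9991  0.4851]
 [-0.0001  0.9991 -0.0412 -0.1715]
 [-1.     -0.      0.0033  0.2618]
 [ 0.      0.      0.      1.    ]]
```

View pics/w7.png

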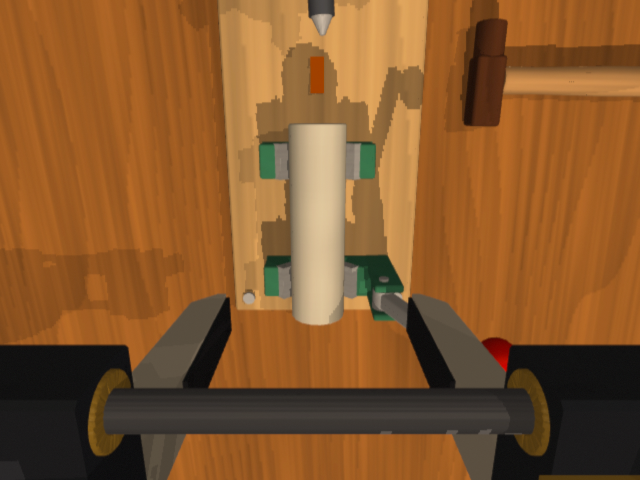

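The blank sits in both V-supports: V1 at (318,160), V2 at (318,278), nearly symmetric. Next I'll turn the gripper 90° and look at the knob.

>>> step_arm([
  {"x": 0,"y": 0,"z": 0,"roll": -0.12,"jaw": -0.6},
  {"x": 0,"y": 0,"z": 0,"roll": -0.12,"jaw": -0.6},
  {"x": 0,"y": 0,"z": 0,"roll": -0.12,"jaw": -0.6},
  {"x": 0,"y": 0,"z": 0,"roll": -0.12,"jaw": -0.6},
  {"x": 0,"y": 0,"z": 0,"roll": -0.12,"jaw": -0.6},
  {"x": 0,"y": 0,"z": 0,"roll": -0.12,"jaw": -0.6},
  {"x": 0,"y": 0,"z": 0,"roll": -0.12,"jaw": -0.6},
  {"x": 0,"y": 0,"z": 0,"roll": -0.12,"jaw": -0.6},
])

```text
clock: 13.88
eef_pos: [0.4836, -0.1712, 0.2582]
orientation: [[-0.003, -0.798, 0.602], [0.001, 0.602, 0.798], [-1.0, 0.003, -0.001]]
force: [0.4, -0.1, 0.9]
finger_gap: 0.8
```

>>> step_arm([
  {"x": 0,"y": 0,"z": 0,"roll": -0.12,"jaw": -0.6},
  {"x": 0,"y": 0,"z": 0,"roll": -0.12,"jaw": -0.6},
  {"x": 0,"y": 0,"z": 0,"roll": -0.12,"jaw": -0.6},
  {"x": 0,"y": 0,"z": 0,"roll": -0.12,"jaw": -0.6},
  {"x": 0,"y": 0,"z": 0,"roll": -0.12,"jaw": -0.6},
  {"x": 0,"y": 0,"z": 0,"roll": -0.011,"jaw": -0.6},
  {"x": -4,"y": -20,"z": -20,"roll": 0,"jaw": -0.6},
  {"x": -4,"y": -27,"z": -22,"roll": 0,"jaw": -0.6},
])

```text
clock: 14.55
eef_pos: [0.5282, -0.2146, 0.267]
orientation: [[-0.003, -0.999, 0.043], [0.002, 0.043, 0.999], [-1.0, 0.003, 0.002]]
force: [1.0, 0.1, 0.7]
finger_gap: 0.801
```

>>> step_arm([
  {"x": 0,"y": -20,"z": -15,"roll": 0,"jaw": -0.6},
  {"x": 0,"y": -10,"z": -10,"roll": 0,"jaw": -0.6},
  {"x": 0,"y": 0,"z": 0,"roll": 0,"jaw": -0.6},
  {"x": 0,"y": 0,"z": 0,"roll": 0,"jaw": -0.6},
  {"x": 0,"y": 0,"z": 0,"roll": 0,"jaw": -0.6},
  {"x": 0,"y": 0,"z": 0,"roll": 0,"jaw": -0.6},
  {"x": 0,"y": 0,"z": 0,"roll": 0,"jaw": -0.6},
  {"x": 0,"y": 0,"z": 0,"roll": 0,"jaw": -0.6},
])

```text
clock: 15.22
eef_pos: [0.5583, -0.241, 0.2684]
orientation: [[0.0, -0.999, 0.041], [0.0, 0.041, 0.999], [-1.0, -0.0, 0.0]]
force: [-0.5, -0.7, -0.0]
finger_gap: 0.803
```

Run:
```python
from h import *
T=tool();np.save("pics/T8.npy",T);print(T)
p,d=r.capture("wrist");cv2.imwrite("pics/w8.png",p)
for P in ([.592,-.242,.187],[.537,-.2393,.092]): print(proj("wrist",P,T))
hsv=cv2.cvtColor(p,cv2.COLOR_BGR2HSV)
m=((hsv[...,0]<6)|(hsv[...,0]>174))&(hsv[...,1]>200)&(hsv[...,2]>90)
n,l,s,c=cv2.connectedComponentsWithStats(m.astype(np.uint8));k=1+np.argmax(s[1:,4])
print(s[k],c[k],cv2.minEnclosingCircle(np.argwhere(l==k)[:,::-1].astype(np.float32)))
for z in (.18,.187,.195): print(onz("wrist",(s[k][0]+s[k][2]/2,s[k][1]+s[k][3]/2),z,T))
```

```text
[[ 0.0001 -0.9992  0.041   0.5583]
 [ 0.0001  0.041   0.9992 -0.241 ]
 [-1.     -0.0001  0.0001  0.2684]
 [ 0.      0.      0.      1.    ]]
[322.1827 306.0152]
[321.9119 193.5196]
[ 300  295   40   36 1017] [319.4474 313.9263] ((319.5, 310.625), 20.009862899780273)
[ 0.6    -0.2437  0.18  ]
[ 0.5967 -0.2436  0.187 ]
[ 0.5929 -0.2434  0.195 ]
```

View pics/w8.png

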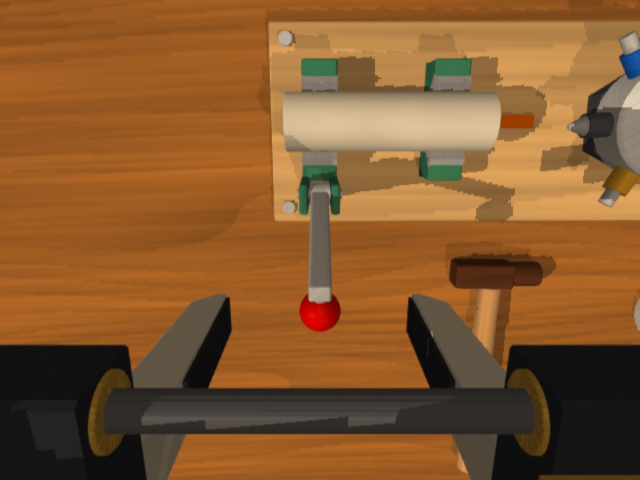

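The knob is at (320,311), in line with the finger centre at column 318. I'll move over it, go down and grip.

>>> step_arm([
  {"x": 0,"y": -15,"z": 0,"roll": 0,"jaw": -0.6},
  {"x": 5,"y": -15,"z": 0,"roll": 0,"jaw": -0.6},
  {"x": 20,"y": -8,"z": 0,"roll": 0,"jaw": -0.6},
  {"x": 25,"y": 0,"z": 0,"roll": 0,"jaw": -0.6},
  {"x": 25,"y": 0,"z": 0,"roll": 0,"jaw": -0.6},
  {"x": 16,"y": 0,"z": 0,"roll": 0,"jaw": -0.6},
  {"x": 8,"y": 0,"z": 0,"roll": 0,"jaw": -0.6},
  {"x": 2,"y": 0,"z": 0,"roll": 0,"jaw": -0.6},
])

```text
clock: 15.93
eef_pos: [0.5959, -0.2428, 0.1659]
orientation: [[-0.002, -0.999, 0.041], [0.001, 0.041, 0.999], [-1.0, 0.002, 0.001]]
force: [0.1, 0.8, 0.8]
finger_gap: 0.801
```

>>> step_arm([
  {"x": 0,"y": 0,"z": 0,"roll": 0,"jaw": -0.2},
  {"x": 0,"y": 0,"z": 0,"roll": 0,"jaw": 0.1},
  {"x": 0,"y": 0,"z": 0,"roll": 0,"jaw": 0.3},
  {"x": 0,"y": 0,"z": 0,"roll": 0,"jaw": 1},
  {"x": 0,"y": 0,"z": 0,"roll": 0,"jaw": 1},
  {"x": 0,"y": 0,"z": 0,"roll": 0,"jaw": 1},
  {"x": 0,"y": 0,"z": 0,"roll": 0,"jaw": 1},
  {"x": 0,"y": 0,"z": 0,"roll": 0,"jaw": 1},
])

```text
clock: 16.6
eef_pos: [0.5967, -0.2425, 0.1674]
orientation: [[0.0, -0.999, 0.041], [0.001, 0.041, 0.999], [-1.0, -0.0, 0.001]]
force: [0.8, 12.3, 2.5]
finger_gap: 0.277
```

Run:
```python
from h import *
T=tool();np.save("pics/T9.npy",T);print(T,r.get_obs()["force"],r.get_obs()["finger_gap"]*93)
p,d=r.capture("wrist");cv2.imwrite("pics/w9.png",p)
p,d=r.capture("scene");cv2.imwrite("pics/s9.png",cv2.resize(p[225:445,160:370],None,fx=2.7,fy=2.7,interpolation=cv2.INTER_CUBIC))
# path
h=np.array([.537,.092]);
def kn(th): return np.array([-.110*np.cos(th)+.018*np.sin(th), .110*np.sin(th)+.018*np.cos(th)])
ths=np.linspace(1.977,0,13)
K=np.array([kn(t) for t in ths]);print(np.diff(K,axis=0)*1000)
```

```text
[[ 0.0001 -0.9992  0.0412  0.5967]
 [ 0.0009  0.0412  0.9992 -0.2425]
 [-1.     -0.0001  0.0009  0.1674]
 [ 0.      0.      0.      1.    ]] [ 0.8053 12.3232  2.5364] 25.750175515609556
[[-16.2186   8.5682]
 [-17.4042   5.7923]
 [-18.1185   2.8594]
 [-18.3421  -0.1508]
 [-18.069   -3.157 ]
 [-17.3066  -6.0777]
 [-16.0755  -8.8338]
 [-14.409  -11.3506]
 [-12.3524 -13.5601]
 [ -9.9612 -15.4023]
 [ -7.3002 -16.8275]
 [ -4.4416 -17.7969]]
```

View pics/w9.png

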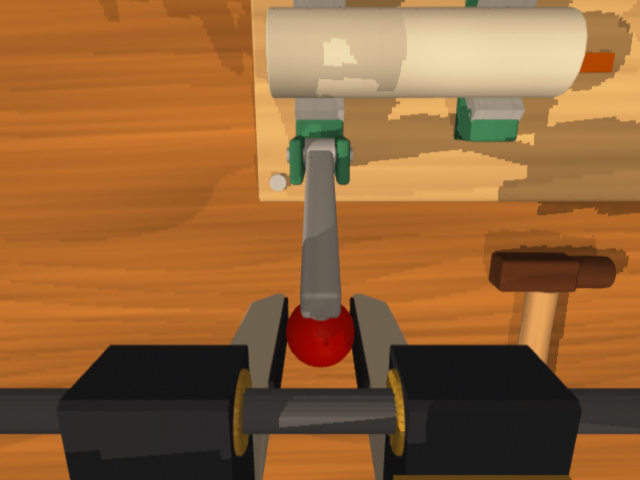

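View pics/s9.png

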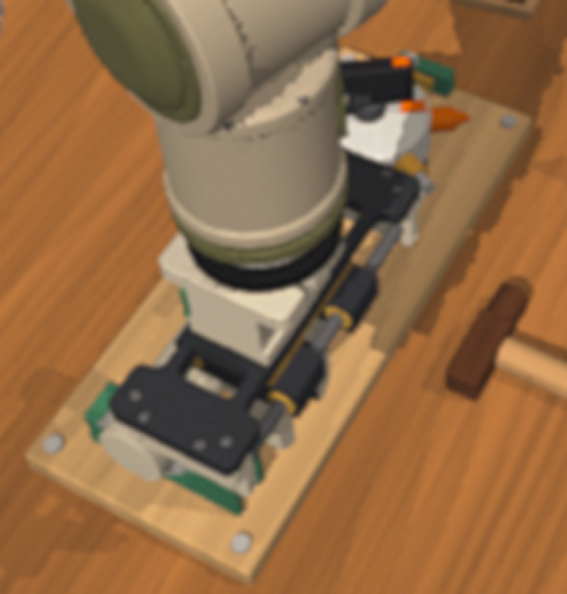

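>>> step_arm([
  {"x": -4.5,"y": 7.9,"z": 0.4,"roll": 0,"jaw": 1},
  {"x": -4,"y": 8.3,"z": 0,"roll": 0,"jaw": 1},
  {"x": -3.3,"y": 8.6,"z": 0,"roll": 0,"jaw": 1},
  {"x": -2.5,"y": 8.8,"z": 0,"roll": 0,"jaw": 1},
  {"x": -1.8,"y": 9,"z": 0,"roll": 0,"jaw": 1},
  {"x": -1.1,"y": 9.1,"z": 0,"roll": 0,"jaw": 1},
  {"x": -0.3,"y": 9.2,"z": 0,"roll": 0,"jaw": 1},
  {"x": 0.4,"y": 9.2,"z": 0,"roll": 0,"jaw": 1},
])

```text
clock: 17.37
eef_pos: [0.5257, -0.2393, 0.1844]
orientation: [[0.0, -0.999, 0.041], [0.001, 0.041, 0.999], [-1.0, -0.0, 0.001]]
force: [4.5, 3.6, -8.3]
finger_gap: 0.264
```

Run:
```python
from h import *
T=tool();o=r.get_obs();print(T[:3,3],o["force"],o["finger_gap"]*93,o["wrist_torque"])
p,d=r.capture("wrist");cv2.imwrite("pics/w10.png",p)
```

```text
[ 0.5257 -0.2393  0.1844] [ 4.4779  3.6199 -8.3341] 24.538945858629866 [ 1.0794 -0.8588 -0.0232]
```

View pics/w10.png

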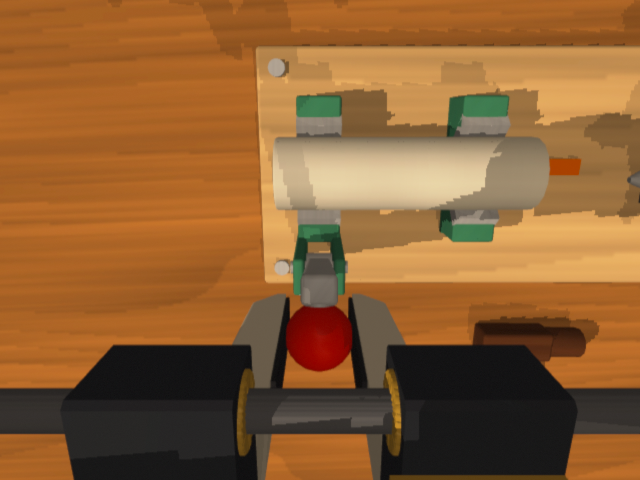

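>>> step_arm([
  {"x": 2.2,"y": 9.1,"z": 0,"roll": 0,"jaw": 1},
  {"x": 2.9,"y": 8.9,"z": 0,"roll": 0,"jaw": 1},
  {"x": 3.3,"y": 8.8,"z": 0,"roll": 0,"jaw": 1},
  {"x": 3.8,"y": 8.5,"z": 0,"roll": 0,"jaw": 1},
  {"x": 4.1,"y": 8.2,"z": 0,"roll": 0,"jaw": 1},
  {"x": 4.7,"y": 7.8,"z": 0,"roll": 0,"jaw": 1},
  {"x": 5.4,"y": 7.4,"z": 0,"roll": 0,"jaw": 1},
  {"x": 6,"y": 7,"z": 0,"roll": 0,"jaw": 1},
])

```text
clock: 18.08
eef_pos: [0.4599, -0.2367, 0.1528]
orientation: [[0.001, -0.999, 0.041], [0.0, 0.041, 0.999], [-1.0, -0.001, 0.0]]
force: [0.8, 5.7, 1.3]
finger_gap: 0.263
```

Run:
```python
from h import *
T=tool();o=r.get_obs();print(T[:3,3],o["force"],o["finger_gap"]*93,o["wrist_torque"])
p,d=r.capture("wrist");cv2.imwrite("pics/w11.png",p)
```

```text
[ 0.4599 -0.2367  0.1528] [0.8028 5.671  1.3156] 24.426195811065853 [ 1.4149 -0.307  -0.0538]
```

View pics/w11.png

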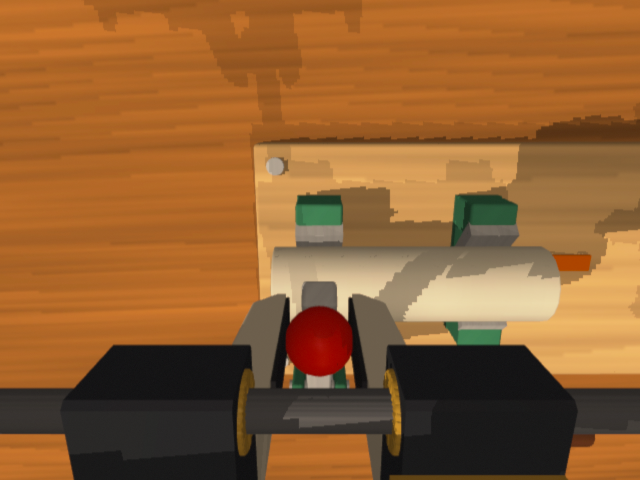

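>>> step_arm([
  {"x": 6.6,"y": 6.5,"z": 0,"roll": 0,"jaw": 1},
  {"x": 7,"y": 6,"z": 0,"roll": 0,"jaw": 1},
  {"x": 7.5,"y": 5.3,"z": 0,"roll": 0,"jaw": 1},
  {"x": 7.9,"y": 4.7,"z": 0,"roll": 0,"jaw": 1},
  {"x": 8.2,"y": 4,"z": 0,"roll": 0,"jaw": 1},
  {"x": 8.5,"y": 3.4,"z": 0,"roll": 0,"jaw": 1},
  {"x": 5,"y": 2,"z": 0,"roll": 0,"jaw": 1},
  {"x": 2,"y": 0.8,"z": 0,"roll": 0,"jaw": 1},
])

```text
clock: 18.8
eef_pos: [0.4275, -0.2354, 0.0993]
orientation: [[-0.0, -0.999, 0.041], [0.0, 0.041, 0.999], [-1.0, 0.0, 0.0]]
force: [2.6, 6.4, 1.0]
finger_gap: 0.258
```

>>> step_arm([
  {"x": 2,"y": 0.5,"z": 0,"roll": 0,"jaw": 1},
  {"x": 2,"y": 0.4,"z": 0,"roll": 0,"jaw": 1},
  {"x": 1,"y": 0,"z": 0,"roll": 0,"jaw": 1},
  {"x": 0,"y": 0,"z": 0,"roll": 0,"jaw": 1},
  {"x": 0,"y": 0,"z": 0,"roll": 0,"jaw": 1},
  {"x": 0,"y": 0,"z": 0,"roll": 0,"jaw": 1},
  {"x": 0,"y": 0,"z": 0,"roll": 0,"jaw": 1},
  {"x": 0,"y": 0,"z": 0,"roll": 0,"jaw": 1},
])

```text
clock: 19.47
eef_pos: [0.4263, -0.2354, 0.0947]
orientation: [[-0.001, -0.999, 0.041], [0.0, 0.041, 0.999], [-1.0, 0.001, 0.0]]
force: [1.2, 6.0, -0.9]
finger_gap: 0.26
```

Run:
```python
from h import *
T=tool();o=r.get_obs();print(T[:3,3],o["force"],o["finger_gap"]*93,o["wrist_torque"])
p,d=r.capture("wrist");cv2.imwrite("pics/w12.png",p)
p,d=r.capture("scene");cv2.imwrite("pics/s12.png",cv2.resize(p[225:445,160:370],None,fx=2.7,fy=2.7,interpolation=cv2.INTER_CUBIC))
```

```text
[ 0.4263 -0.2354  0.0947] [ 1.2056  5.9861 -0.9458] 24.223623084154593 [ 1.3216 -0.1016  0.037 ]
```

View pics/w12.png

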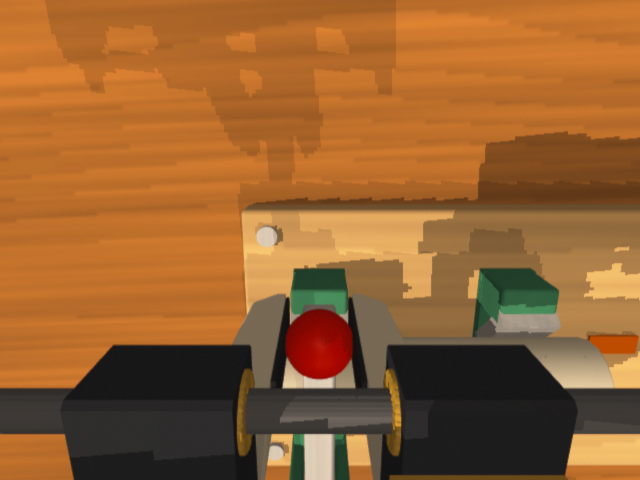

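View pics/s12.png

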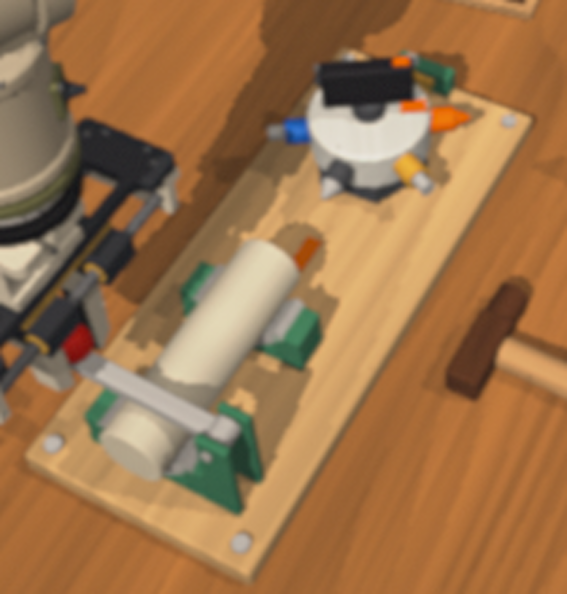

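The strap is almost on the blank and no contact force shows yet. I'll press on in small steps.

>>> step_arm([
  {"x": 1,"y": 0,"z": 0,"roll": 0,"jaw": 1},
  {"x": 1,"y": 0,"z": 0,"roll": 0,"jaw": 1},
  {"x": 0,"y": 0,"z": 0,"roll": 0,"jaw": 1},
  {"x": 0,"y": 0,"z": 0,"roll": 0,"jaw": 1},
  {"x": 0,"y": 0,"z": 0,"roll": 0,"jaw": 1},
  {"x": 0,"y": 0,"z": 0,"roll": 0,"jaw": 1},
  {"x": 0,"y": 0,"z": 0,"roll": 0,"jaw": 1},
  {"x": 0,"y": 0,"z": 0,"roll": 0,"jaw": 1},
])

```text
clock: 20.23
eef_pos: [0.4258, -0.2353, 0.0927]
orientation: [[-0.001, -0.999, 0.041], [0.001, 0.041, 0.999], [-1.0, 0.001, 0.001]]
force: [-1.8, 6.0, 0.4]
finger_gap: 0.267
```

>>> step_arm([
  {"x": 1,"y": 0,"z": 0,"roll": 0,"jaw": 1},
  {"x": 1,"y": 0,"z": 0,"roll": 0,"jaw": 1},
  {"x": 0,"y": 0,"z": 0,"roll": 0,"jaw": 1},
  {"x": 0,"y": 0,"z": 0,"roll": 0,"jaw": 1},
  {"x": 0,"y": 0,"z": 0,"roll": 0,"jaw": 1},
  {"x": 0,"y": 0,"z": 0,"roll": 0,"jaw": 1},
  {"x": 0,"y": 0,"z": 0,"roll": 0,"jaw": 1},
  {"x": 0,"y": 0,"z": 0,"roll": 0,"jaw": 1},
])

```text
clock: 20.9
eef_pos: [0.4255, -0.2353, 0.0906]
orientation: [[-0.002, -0.999, 0.041], [0.001, 0.041, 0.999], [-1.0, 0.002, 0.001]]
force: [-2.0, 5.7, -0.5]
finger_gap: 0.265
```

>>> step_arm([
  {"x": 1,"y": 0,"z": 0,"roll": 0,"jaw": 1},
  {"x": 1,"y": 0,"z": 0,"roll": 0,"jaw": 1},
  {"x": 0,"y": 0,"z": 0,"roll": 0,"jaw": 1},
  {"x": 0,"y": 0,"z": 0,"roll": 0,"jaw": 1},
  {"x": 0,"y": 0,"z": 0,"roll": 0,"jaw": 1},
  {"x": 0,"y": 0,"z": 0,"roll": 0,"jaw": 1},
  {"x": 0,"y": 0,"z": 0,"roll": 0,"jaw": 1},
  {"x": 0,"y": 0,"z": 0,"roll": 0,"jaw": 1},
])

```text
clock: 21.57
eef_pos: [0.4252, -0.2353, 0.0886]
orientation: [[-0.002, -0.999, 0.041], [0.001, 0.041, 0.999], [-1.0, 0.002, 0.001]]
force: [-1.3, 4.5, -0.9]
finger_gap: 0.261
```

Run:
```python
from h import *
T=tool();o=r.get_obs();print(T[:3,3],o["force"],o["finger_gap"]*93,o["wrist_torque"])
p,d=r.capture("scene");cv2.imwrite("pics/s13.png",cv2.resize(p[330:440,160:290],None,fx=5,fy=5,interpolation=cv2.INTER_CUBIC))
```

```text
[ 0.4252 -0.2353  0.0886] [-1.294   4.5498 -0.9084] 24.309109896484845 [1.2542 0.3742 0.0389]
```

View pics/s13.png

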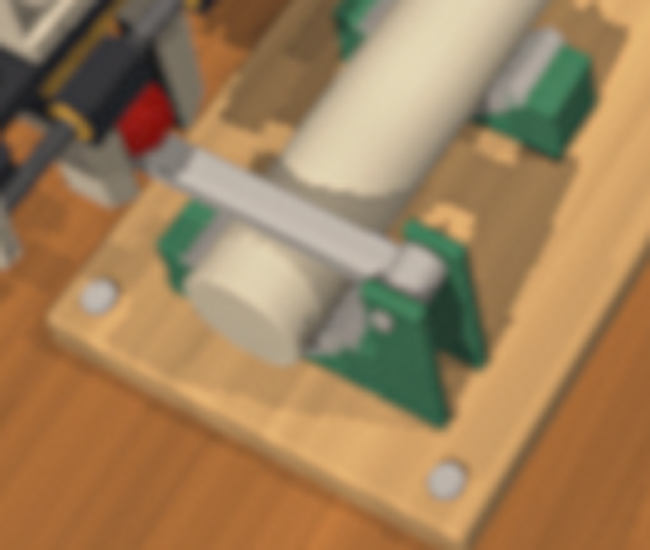

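>>> step_arm([
  {"x": 1,"y": 0,"z": 0,"roll": 0,"jaw": 1},
  {"x": 1,"y": 0,"z": 0,"roll": 0,"jaw": 1},
  {"x": 0,"y": 0,"z": 0,"roll": 0,"jaw": 1},
  {"x": 0,"y": 0,"z": 0,"roll": 0,"jaw": 1},
  {"x": 0,"y": 0,"z": 0,"roll": 0,"jaw": 1},
  {"x": 0,"y": 0,"z": 0,"roll": 0,"jaw": 1},
  {"x": 0,"y": 0,"z": 0,"roll": 0,"jaw": 1},
  {"x": 0,"y": 0,"z": 0,"roll": 0,"jaw": 1},
])

```text
clock: 22.28
eef_pos: [0.4252, -0.2353, 0.0873]
orientation: [[-0.002, -0.999, 0.041], [0.001, 0.041, 0.999], [-1.0, 0.002, 0.001]]
force: [-4.0, 7.0, 12.9]
finger_gap: 0.266
```

>>> step_arm([
  {"x": 1,"y": 0,"z": 0,"roll": 0,"jaw": 1},
  {"x": 1,"y": 0,"z": 0,"roll": 0,"jaw": 1},
  {"x": 0,"y": 0,"z": 0,"roll": 0,"jaw": 1},
  {"x": 0,"y": 0,"z": 0,"roll": 0,"jaw": 1},
  {"x": 0,"y": 0,"z": 0,"roll": 0,"jaw": 1},
  {"x": 0,"y": 0,"z": 0,"roll": 0,"jaw": 1},
  {"x": 0,"y": 0,"z": 0,"roll": 0,"jaw": 1},
  {"x": 0,"y": 0,"z": 0,"roll": 0,"jaw": 1},
])

```text
clock: 22.95
eef_pos: [0.4254, -0.2354, 0.086]
orientation: [[-0.001, -0.999, 0.041], [0.0, 0.041, 0.999], [-1.0, 0.001, 0.0]]
force: [-6.8, 8.1, 23.6]
finger_gap: 0.266
```

Run:
```python
from h import *
T=tool();o=r.get_obs();print(T[:3,3],o["force"],o["finger_gap"]*93,o["wrist_torque"])
p,d=r.capture("scene");cv2.imwrite("pics/s14.png",cv2.resize(p[330:440,160:290],None,fx=5,fy=5,interpolation=cv2.INTER_CUBIC))
```

```text
[ 0.4254 -0.2354  0.086 ] [-6.8218  8.1015 23.5745] 24.750397543625677 [1.7096 1.2328 0.0049]
```

View pics/s14.png

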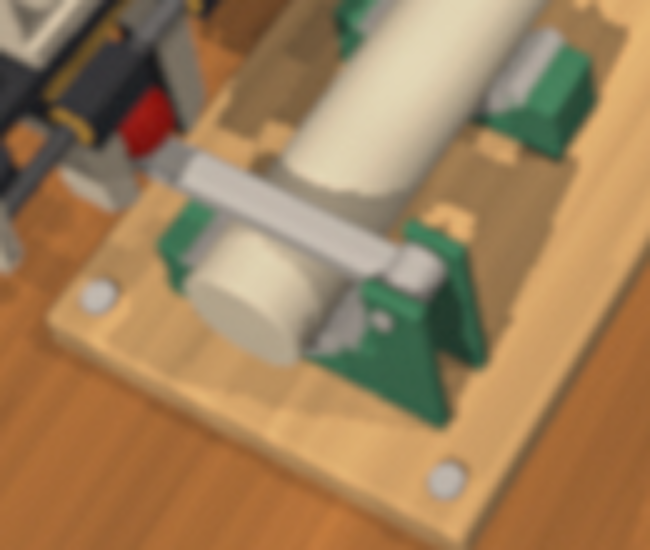

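Solid contact at 24 N, so the strap lies on the blank. I'll relax, release and rise.

>>> step_arm([
  {"x": -1.5,"y": 0,"z": 0,"roll": 0,"jaw": 1},
  {"x": 0,"y": 0,"z": 0,"roll": 0,"jaw": 1},
  {"x": 0,"y": 0,"z": 0,"roll": 0,"jaw": 0.3},
  {"x": 0,"y": 0,"z": 0,"roll": 0,"jaw": 0.1},
  {"x": 0,"y": 0,"z": 0,"roll": 0,"jaw": -0.2},
  {"x": 0,"y": 0,"z": 0,"roll": 0,"jaw": -0.3},
  {"x": 0,"y": 0,"z": 0,"roll": 0,"jaw": -0.3},
  {"x": -4,"y": 0,"z": 0,"roll": 0,"jaw": -0.3},
])

```text
clock: 23.67
eef_pos: [0.4271, -0.236, 0.0894]
orientation: [[-0.001, -0.999, 0.041], [0.0, 0.041, 0.999], [-1.0, 0.001, 0.0]]
force: [-0.6, -0.1, -0.2]
finger_gap: 0.63
```

>>> step_arm([
  {"x": -12,"y": 0,"z": 0,"roll": 0,"jaw": -0.3},
  {"x": -25,"y": 0,"z": 0,"roll": 0,"jaw": -0.3},
  {"x": -30,"y": 0,"z": 0,"roll": 0,"jaw": -0.3},
  {"x": -30,"y": 0,"z": 0,"roll": 0,"jaw": -0.3},
  {"x": -25,"y": 0,"z": 0,"roll": 0,"jaw": -0.3},
  {"x": -10,"y": 0,"z": 0,"roll": 0,"jaw": -0.3},
  {"x": 0,"y": 0,"z": 0,"roll": 0,"jaw": -0.3},
  {"x": 0,"y": 0,"z": 0,"roll": 0,"jaw": -0.3},
])

```text
clock: 24.33
eef_pos: [0.4275, -0.2359, 0.2221]
orientation: [[0.001, -0.999, 0.041], [-0.001, 0.041, 0.999], [-1.0, -0.001, -0.001]]
force: [0.1, 0.4, -0.1]
finger_gap: 0.649
```

Run:
```python
from h import *
T=tool();np.save("pics/T15.npy",T);print(T[:3,3])
p,d=r.capture("wrist");cv2.imwrite("pics/w15.png",p)
p,d=r.capture("scene");cv2.imwrite("pics/s15.png",cv2.resize(p[225:445,160:370],None,fx=2.7,fy=2.7,interpolation=cv2.INTER_CUBIC))
plan([.4925,.040,.22],118)
```

```text
[ 0.4275 -0.2359  0.2221]
phi now 87.64 roll rad -0.5299 shift in current axes mm [  0.9288 -54.213  278.0068] in final axes [   0.8713 -187.2995  212.4755]
```

View pics/w15.png

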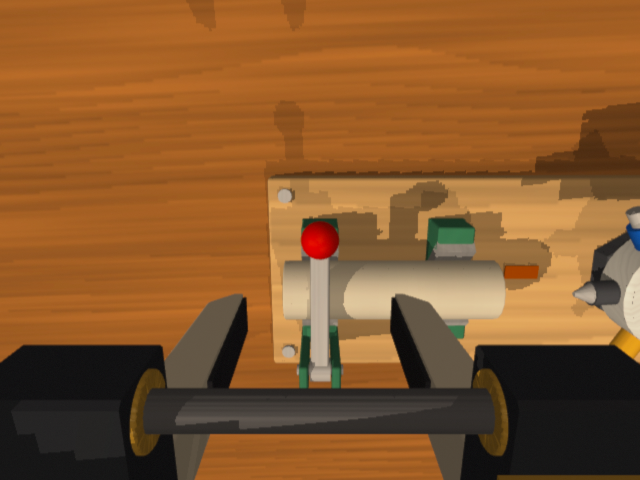

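View pics/s15.png

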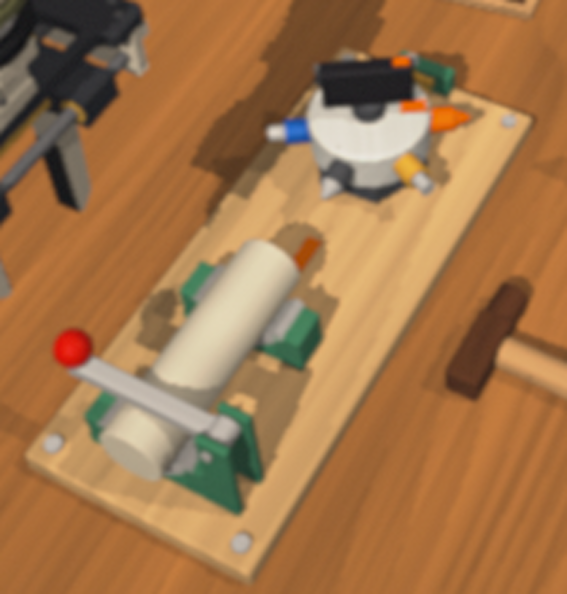

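The strap lies flat across the blank, with the knob at wrist (320,240). Next is the turret.

>>> step_arm([
  {"x": 0,"y": 0,"z": 0,"roll": -0.106,"jaw": -0.3},
  {"x": 0,"y": 0,"z": 0,"roll": -0.106,"jaw": -0.3},
  {"x": 0,"y": 0,"z": 0,"roll": -0.106,"jaw": -0.3},
  {"x": 0,"y": 0,"z": 0,"roll": -0.106,"jaw": -0.3},
  {"x": 0,"y": 0,"z": 0,"roll": -0.106,"jaw": -0.3},
  {"x": 0,"y": -16,"z": 18,"roll": 0,"jaw": -0.3},
  {"x": 0,"y": -24,"z": 27.5,"roll": 0,"jaw": -0.3},
  {"x": 0,"y": -24,"z": 27.5,"roll": 0,"jaw": -0.3},
])

```text
clock: 25.1
eef_pos: [0.4489, -0.141, 0.2203]
orientation: [[-0.002, -0.884, -0.467], [0.001, -0.467, 0.884], [-1.0, 0.002, 0.002]]
force: [0.4, 0.4, 0.0]
finger_gap: 0.655
```

>>> step_arm([
  {"x": 0,"y": -24,"z": 27.5,"roll": 0,"jaw": -0.3},
  {"x": 0,"y": -24,"z": 27.5,"roll": 0,"jaw": -0.3},
  {"x": 0,"y": -24,"z": 27.5,"roll": 0,"jaw": -0.3},
  {"x": 0,"y": -24,"z": 27.5,"roll": 0,"jaw": -0.3},
  {"x": 0,"y": -20,"z": 23,"roll": 0,"jaw": -0.3},
  {"x": 0,"y": -11.4,"z": 13.2,"roll": 0,"jaw": -0.3},
  {"x": 0,"y": 0,"z": 0,"roll": 0,"jaw": -0.3},
  {"x": 0,"y": 0,"z": 0,"roll": 0,"jaw": -0.3},
])

```text
clock: 25.77
eef_pos: [0.4929, 0.0483, 0.2204]
orientation: [[-0.003, -0.882, -0.472], [-0.0, -0.472, 0.882], [-1.0, 0.002, 0.001]]
force: [-0.6, -1.6, -1.1]
finger_gap: 0.649
```

Run:
```python
from h import *
T=tool();np.save("pics/T16.npy",T);print(T)
p,d=r.capture("wrist");cv2.imwrite("pics/w16.png",p)
print(proj("wrist",[.4937,.0478,.13],T))
```

```text
[[-0.0026 -0.8818 -0.4716  0.4929]
 [-0.0003 -0.4716  0.8818  0.0483]
 [-1.      0.0024  0.001   0.2204]
 [ 0.      0.      0.      1.    ]]
[319.5956 253.0109]
```

View pics/w16.png

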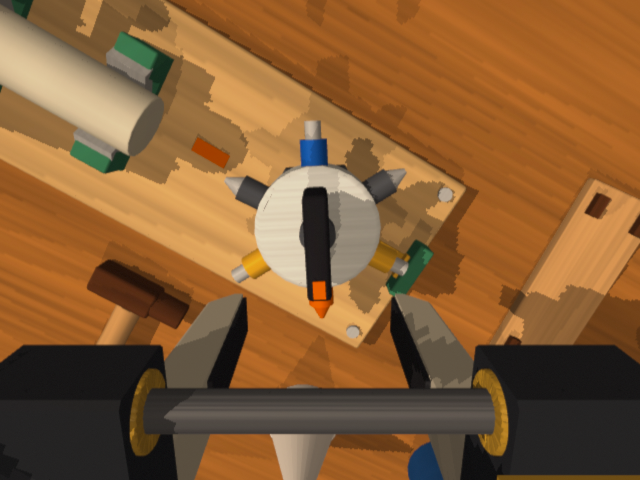

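Run:
```python
from h import *
T=np.load("pics/T16.npy")
P=[]
for n,uv,z in [("bar top far",(314.5,188),.13),("bar top near",(319,302),.13),("head L",(255,226),.079),("head R",(381,226),.079),("headtop",(317,165),.079),("headbot",(318,286),.079)]:
    w=onz("wrist",uv,z,T);P.append(w);print(n,w, "tool",1000*(T[:3,:3].T@(w-T[:3,3])))
print((P[0]+P[1])/2,np.linalg.norm(P[0]-P[1]),(P[2]+P[3]+P[4]+P[5])/4)
print(tool())
```

```text
bar top far [0.4592 0.0259 0.13  ] tool [90.4737 40.0777 -3.966 ]
bar top near [0.5232 0.0631 0.13  ] tool [ 90.2976 -33.9209  -1.2948]
head L [0.5116 0.0036 0.079 ] tool [141.3444   4.1884 -48.3538]
head R [0.4679 0.0855 0.079 ] tool [141.4338   4.1111  44.4134]
headtop [0.451 0.023 0.079] tool [141.4956  48.5075  -2.6388]
headbot [0.5315 0.0668 0.079 ] tool [141.2748 -43.1634  -2.0227]
[0.4912 0.0445 0.13  ] 0.07404697045745937 [0.4905 0.0447 0.079 ]
[[-0.0023 -0.8828 -0.4698  0.4928]
 [-0.0007 -0.4698  0.8828  0.0471]
 [-1.      0.0024  0.0005  0.2206]
 [ 0.      0.      0.      1.    ]]
```

>>> step_arm([
  {"x": 12,"y": 1,"z": -0.3,"roll": -0.035,"jaw": -0.3},
  {"x": 22,"y": 0,"z": 0,"roll": 0,"jaw": -0.3},
  {"x": 28,"y": 0,"z": 0,"roll": 0,"jaw": -0.3},
  {"x": 26,"y": 0,"z": 0,"roll": 0,"jaw": -0.3},
  {"x": 18,"y": 0,"z": 0,"roll": 0,"jaw": -0.3},
  {"x": 12,"y": 0,"z": 0,"roll": 0,"jaw": -0.3},
  {"x": 6,"y": 0,"z": 0,"roll": 0,"jaw": -0.3},
  {"x": 0,"y": 0,"z": 0,"roll": 0,"jaw": -0.3},
])

```text
clock: 26.48
eef_pos: [0.4918, 0.0454, 0.0964]
orientation: [[-0.003, -0.867, -0.499], [-0.001, -0.499, 0.867], [-1.0, 0.003, 0.001]]
force: [-0.4, -0.1, -0.6]
finger_gap: 0.652
```

>>> step_arm([
  {"x": 0,"y": 0,"z": 0,"roll": 0,"jaw": 0.2},
  {"x": 0,"y": 0,"z": 0,"roll": 0,"jaw": 0.5},
  {"x": 0,"y": 0,"z": 0,"roll": 0,"jaw": 1},
  {"x": 0,"y": 0,"z": 0,"roll": 0,"jaw": 1},
  {"x": 0,"y": 0,"z": 0,"roll": 0,"jaw": 1},
  {"x": 0,"y": 0,"z": 0,"roll": 0,"jaw": 1},
  {"x": 0,"y": 0,"z": 0,"roll": 0,"jaw": 1},
  {"x": 0,"y": 0,"z": 0,"roll": 0,"jaw": 1},
])

```text
clock: 27.15
eef_pos: [0.4928, 0.0471, 0.0979]
orientation: [[0.0, -0.866, -0.5], [0.0, -0.5, 0.866], [-1.0, -0.0, -0.0]]
force: [-0.7, 0.8, 3.4]
finger_gap: 0.171
```

Run:
```python
from h import *
T=tool();np.save("pics/T17.npy",T);o=r.get_obs();print(T,o["force"],o["wrist_torque"],o["finger_gap"]*93,o["q"])
p,d=r.capture("wrist");cv2.imwrite("pics/w17.png",p)
```

```text
[[ 0.0002 -0.8659 -0.5003  0.4928]
 [ 0.0001 -0.5003  0.8659  0.0471]
 [-1.     -0.0003 -0.      0.0979]
 [ 0.      0.      0.      1.    ]] [-0.6803  0.7927  3.3548] [0.2665 0.2031 0.0287] 15.92551097660746 [ -6.8672  29.8329  -7.2101 127.227    9.0432  23.3811  98.578 ]
```

View pics/w17.png

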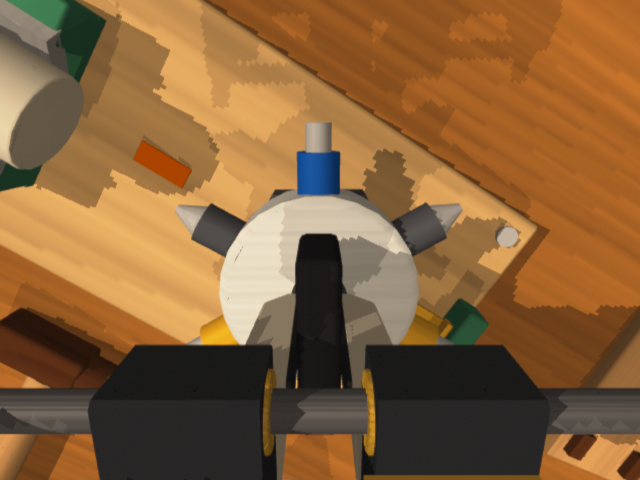

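>>> step_arm([
  {"x": 0,"y": 0,"z": 0,"roll": 0.05,"jaw": 1},
  {"x": 0,"y": 0,"z": 0,"roll": 0.09,"jaw": 1},
  {"x": 0,"y": 0,"z": 0,"roll": 0.1,"jaw": 1},
  {"x": 0,"y": 0,"z": 0,"roll": 0.1,"jaw": 1},
  {"x": 0,"y": 0,"z": 0,"roll": 0.1,"jaw": 1},
  {"x": 0,"y": 0,"z": 0,"roll": 0.1,"jaw": 1},
  {"x": 0,"y": 0,"z": 0,"roll": 0.1,"jaw": 1},
  {"x": 0,"y": 0,"z": 0,"roll": 0.1,"jaw": 1},
])

```text
clock: 27.87
eef_pos: [0.4927, 0.0475, 0.0979]
orientation: [[0.0, -0.976, 0.219], [0.001, 0.219, 0.976], [-1.0, 0.0, 0.001]]
force: [-1.3, 2.0, 3.5]
finger_gap: 0.17
```

Run:
```python
from h import *
T=tool();o=r.get_obs();print(T,o["force"],o["wrist_torque"],o["finger_gap"]*93);plan(T[:3,3],-2.35)
p,d=r.capture("wrist");cv2.imwrite("pics/w18.png",p)
```

```text
[[ 0.0001 -0.9757  0.219   0.4927]
 [ 0.0006  0.219   0.9757  0.0475]
 [-1.      0.      0.0006  0.0979]
 [ 0.      0.      0.      1.    ]] [-1.3011  1.9662  3.5491] [ 0.5512  0.3056 -0.1352] 15.796913508179637
phi now 77.35 roll rad 1.391 shift in current axes mm [0. 0. 0.] in final axes [0. 0. 0.]
```

View pics/w18.png

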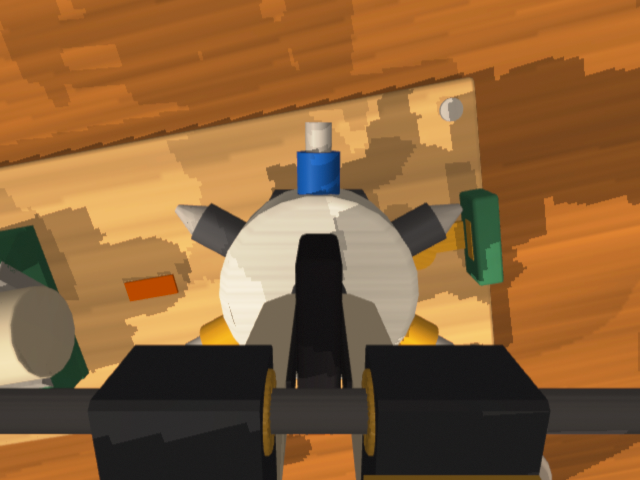

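The turret follows the gripper rigidly and forces are small. I'll continue through the clicks.

>>> step_arm([
  {"x": 0,"y": 0,"z": 0,"roll": 0.1,"jaw": 1},
  {"x": 0,"y": 0,"z": 0,"roll": 0.1,"jaw": 1},
  {"x": 0,"y": 0,"z": 0,"roll": 0.1,"jaw": 1},
  {"x": 0,"y": 0,"z": 0,"roll": 0.02,"jaw": 1},
  {"x": 0,"y": 0,"z": 0,"roll": 0.0,"jaw": 1},
  {"x": 0,"y": 0,"z": 0,"roll": 0.1,"jaw": 1},
  {"x": 0,"y": 0,"z": 0,"roll": 0.1,"jaw": 1},
  {"x": 0,"y": 0,"z": 0,"roll": 0.1,"jaw": 1},
])

```text
clock: 28.58
eef_pos: [0.4929, 0.0477, 0.0979]
orientation: [[0.0, -0.67, 0.743], [0.001, 0.743, 0.67], [-1.0, 0.0, 0.001]]
force: [-1.3, 3.5, 3.6]
finger_gap: 0.169
```

>>> step_arm([
  {"x": 0,"y": 0,"z": 0,"roll": 0.1,"jaw": 1},
  {"x": 0,"y": 0,"z": 0,"roll": 0.1,"jaw": 1},
  {"x": 0,"y": 0,"z": 0,"roll": 0.1,"jaw": 1},
  {"x": 0,"y": 0,"z": 0,"roll": 0.1,"jaw": 1},
  {"x": 0,"y": 0,"z": 0,"roll": 0.1,"jaw": 1},
  {"x": 0,"y": 0,"z": 0,"roll": 0.1,"jaw": 1},
  {"x": 0,"y": 0,"z": 0,"roll": 0.1,"jaw": 1},
  {"x": 0,"y": 0,"z": 0,"roll": 0.076,"jaw": 1},
])

```text
clock: 29.25
eef_pos: [0.4933, 0.0479, 0.0979]
orientation: [[0.001, 0.043, 0.999], [0.001, 0.999, -0.043], [-1.0, 0.001, 0.001]]
force: [-0.2, 2.9, 3.2]
finger_gap: 0.173
```

>>> step_arm([
  {"x": 0,"y": 0,"z": 0,"roll": 0,"jaw": 1},
  {"x": 0,"y": 0,"z": 0,"roll": 0,"jaw": 1},
  {"x": 0,"y": 0,"z": 0,"roll": 0,"jaw": 1},
  {"x": 0,"y": 0,"z": 0,"roll": 0,"jaw": 1},
  {"x": 0,"y": 0,"z": 0,"roll": 0,"jaw": 1},
  {"x": 0,"y": 0,"z": 0,"roll": 0,"jaw": 1},
  {"x": 0,"y": 0,"z": 0,"roll": 0,"jaw": 1},
  {"x": 0,"y": 0,"z": 0,"roll": 0,"jaw": 1},
])

```text
clock: 29.92
eef_pos: [0.4933, 0.0478, 0.0979]
orientation: [[0.001, 0.039, 0.999], [0.001, 0.999, -0.039], [-1.0, 0.001, 0.001]]
force: [1.3, 6.5, 4.9]
finger_gap: 0.167
```

Run:
```python
from h import *
T=tool();o=r.get_obs();print(T,o["force"],o["wrist_torque"],o["finger_gap"]*93);plan(T[:3,3],-2.35)
p,d=r.capture("wrist");cv2.imwrite("pics/w19.png",p)
```

```text
[[ 0.0007  0.0386  0.9993  0.4933]
 [ 0.0011  0.9993 -0.0386  0.0478]
 [-1.      0.0011  0.0007  0.0979]
 [ 0.      0.      0.      1.    ]] [1.32   6.5312 4.9275] [ 1.055  -0.142  -0.0398] 15.562173572963777
phi now -2.21 roll rad 0.0024 shift in current axes mm [0. 0. 0.] in final axes [0. 0. 0.]
```

View pics/w19.png

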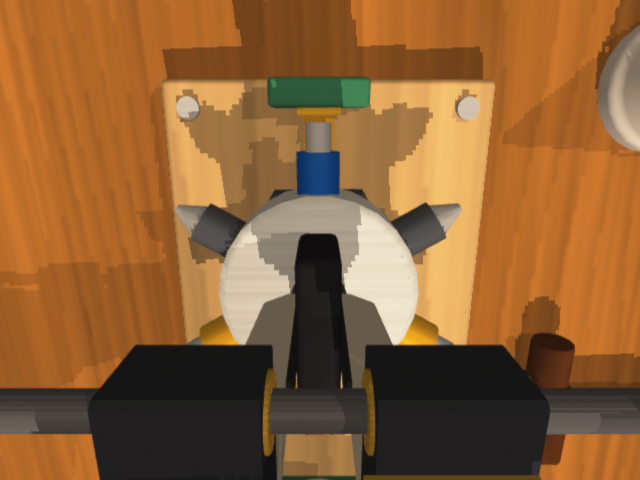

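Blue is opposite, at the roller, so orange faces the blank. I'll release and lift off straight up.

>>> step_arm([
  {"x": 0,"y": 0,"z": 0,"roll": 0,"jaw": 0.6},
  {"x": 0,"y": 0,"z": 0,"roll": 0,"jaw": 0.4},
  {"x": 0,"y": 0,"z": 0,"roll": 0,"jaw": 0.2},
  {"x": 0,"y": 0,"z": 0,"roll": 0,"jaw": 0},
  {"x": 0,"y": 0,"z": 0,"roll": 0,"jaw": -0.1},
  {"x": -4,"y": 0,"z": 0,"roll": 0,"jaw": -0.1},
  {"x": -12,"y": 0,"z": 0,"roll": 0,"jaw": -0.1},
  {"x": -25,"y": 0,"z": 0,"roll": 0,"jaw": -0.1},
])

```text
clock: 30.63
eef_pos: [0.4915, 0.0465, 0.1378]
orientation: [[-0.004, 0.042, 0.999], [-0.001, 0.999, -0.042], [-1.0, -0.001, -0.004]]
force: [-0.6, 0.6, -0.5]
finger_gap: 0.55
```

>>> step_arm([
  {"x": -30,"y": 0,"z": 0,"roll": 0,"jaw": -0.1},
  {"x": -30,"y": 0,"z": 0,"roll": 0,"jaw": -0.1},
  {"x": -30,"y": 0,"z": 0,"roll": 0,"jaw": -0.1},
  {"x": -20,"y": 25,"z": 0,"roll": 0,"jaw": -0.1},
  {"x": 0,"y": 35,"z": 0,"roll": 0,"jaw": -0.1},
  {"x": 0,"y": 35,"z": 0,"roll": 0,"jaw": -0.1},
  {"x": 0,"y": 35,"z": 0,"roll": 0,"jaw": -0.1},
  {"x": 0,"y": 35,"z": 0,"roll": 0,"jaw": -0.1},
])

```text
clock: 31.3
eef_pos: [0.4993, 0.2133, 0.2493]
orientation: [[0.0, 0.042, 0.999], [0.0, 0.999, -0.042], [-1.0, 0.001, 0.0]]
force: [1.5, -0.5, 0.1]
finger_gap: 0.556
```

>>> step_arm([
  {"x": 0,"y": 35,"z": 0,"roll": 0,"jaw": -0.1},
  {"x": 0,"y": 35,"z": 0,"roll": 0,"jaw": -0.1},
  {"x": 0,"y": 35,"z": 0,"roll": 0,"jaw": -0.1},
  {"x": 0,"y": 20,"z": 0,"roll": 0,"jaw": -0.1},
  {"x": 0,"y": 0,"z": 0,"roll": 0,"jaw": -0.1},
  {"x": 0,"y": 0,"z": 0,"roll": 0,"jaw": -0.1},
  {"x": 0,"y": 0,"z": 0,"roll": 0,"jaw": -0.1},
  {"x": 0,"y": 0,"z": 0,"roll": 0,"jaw": -0.1},
])

```text
clock: 31.97
eef_pos: [0.5049, 0.3348, 0.249]
orientation: [[-0.0, 0.044, 0.999], [-0.0, 0.999, -0.044], [-1.0, -0.0, 0.0]]
force: [0.1, -0.6, -0.7]
finger_gap: 0.546
```

Run:
```python
from h import *
p,d=r.capture("top");cv2.imwrite("pics/tF.png",p)
cv2.imwrite("pics/tFc.png",cv2.resize(p[170:300,285:485],None,fx=4,fy=4,interpolation=cv2.INTER_CUBIC))
p,d=r.capture("scene");cv2.imwrite("pics/sF.png",p);cv2.imwrite("pics/sFc.png",cv2.resize(p[225:445,160:370],None,fx=2.7,fy=2.7,interpolation=cv2.INTER_CUBIC))
```

```text
(no output)
```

View pics/tFc.png

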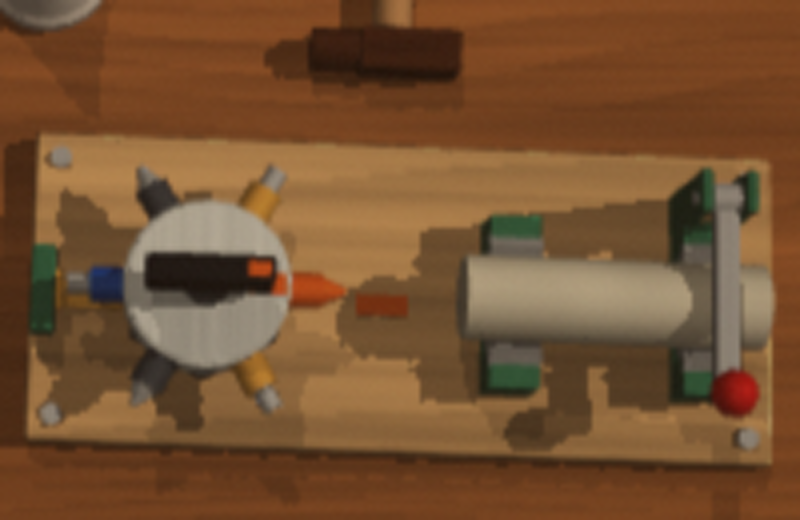

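View pics/sFc.png

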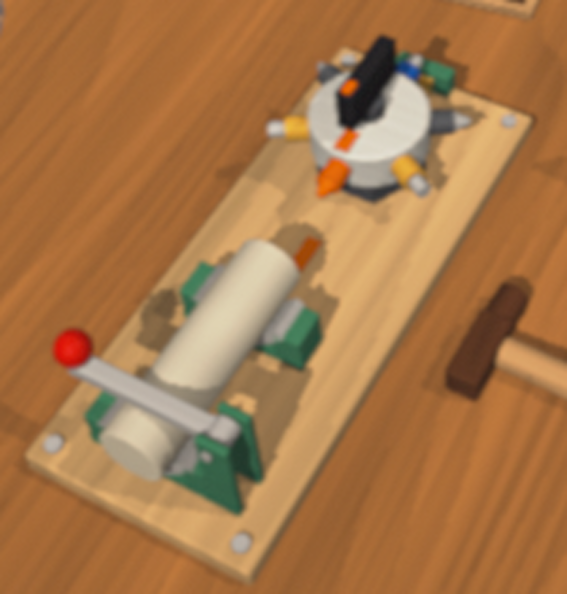

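View pics/tF.png

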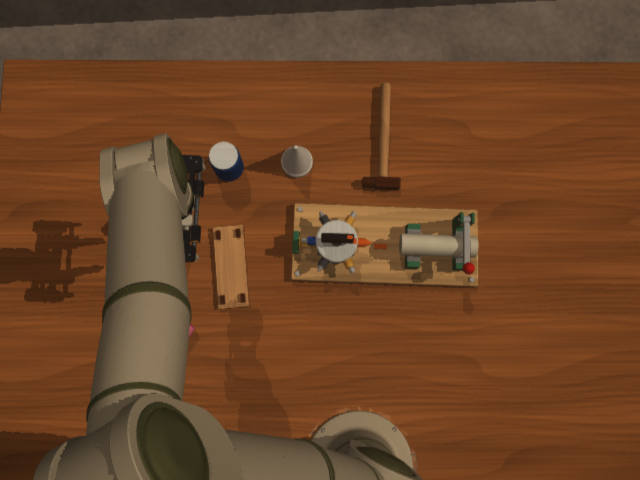

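```bash
python3 -c "
from cell import r
print(r.get_obs()['clock']);print(r.finish_job())"
```

```text
32.0667
the job is handed in; nothing more can be done
None
```

The job is done in the order asked and handed in at 32.1 s of the 72 s allowed; the interface gives no verdict.

- **Blank:** I set the white blank in the two V-supports, and contact came at the expected height. The last top view shows about equal overhang past each support, judged by eye with a rough allowance for parallax.
- **Strap:** I swung it over by the red knob until it met the blank, pressed to about 24 N, then eased off and let go. The last views show it lying flat across the blank.
- **Turret:** I turned it two clicks, about 122°. After letting go, the last pictures show the orange tool in line with the blank and the blue tool opposite, at the roller.
- **Cone, can and mallet:** all three are where they were in the first picture, and the gripper is clear of everything.

**Checks that disagreed:**
- The camera views differed by several millimetres: top and scene by about 7 mm on the jig's x position, and the V-supports looked about 5 mm off the board's midline. I centred the blank by the V edges in the wrist picture, and contact came with little sideways force.
- The first batch of moves was refused because rows left out keys; nothing moved.

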